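Load two loose tenons into the spring-loaded magazine

TASK

Load the two 60 mm beech tenons into the spring-loaded magazine, one at a time: lay each flat in the magazine's mouth and push it slowly straight down until it clicks under both retaining lips and stays there. Press with no more than thumb force (never over 25 N), and leave the longer and the shorter tenon and everything else on the bench where it lies.

Things in the scene. Friction and masses are not known exactly. Their poses are not given: they have to be found in the camera images.
- magazine: Tenon magazine, fixed: aluminium base plate 120 x 80 x 10 mm on rubber feet 4 to 22 mm high (differs each time), carrying an upright open-topped shaft of four steel corner angles, wall 4 mm. Origin: centre of the plate's underside; x along the shaft's long side, y its short side, z up. The long sides are open between the angles, 41 mm wide, from the plate up: fingers fit there.
- shaft_mouth (a point): Centre of the shaft's mouth, 80 mm above the magazine's origin; axes as the magazine. Shaft inside: 63 mm (x) by 35 mm (y); its edges flare out at 45 degrees up to 87 mm. A tenon laid in rests on the lips' ramps, its underside about 7 mm above the lips' undersides, so its top face shows the lips' height. Then it must go down about 23 mm to click under them.
- lip_front (a joint): Sprung steel lip on the shaft's -x short side, 13 mm wide, sticking 5 mm in, flat below, with a steep ramp on top; its underside lies 52 to 65 mm above the origin (set differently each time, both lips alike; not measured). Value, m: 0 fully out, up to 0.005 while a tenon pushes it aside; snaps back to 0 over the tenon's top face. Passing both lips takes 5 to 15 N.
- lip_back (a joint): The same lip on the +x short side. Inside the shaft a black sprung follower, its top 4 mm under the lips' undersides when empty, pushes up with 2 N (empty) to 5 N (two tenons). It meets a solid stop when the second tenon's top is about 2 mm below the lips' undersides: pushing on then raises the force steeply.
- tenon_a_center (a point): Centre of a tenon that fits: beech block 60 x 32 x 16 mm (x, y, z), 26 to 43 g, lying flat on the bench at the start.
- tenon_b_center (a point): Centre of the other tenon that fits, the same 60 x 32 x 16 mm. Either one may go in first.
- spare_long_center (a point): Centre of a tenon that is too long, 84 x 32 x 16 mm; to be left alone.
- spare_short_center (a point): Centre of a tenon that is too short, 38 x 32 x 16 mm; to be left alone.
- pencil: Flat carpenter's pencil, 124 mm long (x), 13 mm wide, 8 mm high, lying among the tenons; origin under its middle. To be left alone.
- mallet: Wooden mallet lying on the bench, head 75 x 120 x 60 mm, handle 200 mm long towards its -x; origin on the bench at the root of the handle. To be left alone.
- glue: White glue bottle, 62 mm across, 190 mm high, standing; origin under its middle. To be left alone.
Things that resemble listed ones, but are neither listed nor needed, are in the scene too. Leave any red or turquoise look-alike of the part that bears tenon_a_center alone. Leave any black look-alike of the part that bears tenon_b_center alone.

How it is judged:
By the outcome, as a careful person would: the job done as asked, in the order asked, and still so for the second after the job is handed in, with the robot touching nothing.
It also fails if it takes over 72 s, if anything falls off the work surface, if the arm or the gripper's body presses on something with over 40 N, if the wrist force passes 120 N, or if a joint passes its speed limit or range.

ROBOT

A 6-joint arm with a two-finger parallel gripper is mounted at the origin on the work surface. World frame = base frame: x ahead of the robot, y to its left, z up, the work surface at z = 0. Lengths are in m, angles in rad, forces in N, time in s.
With the tool pointing down it reaches from about 0.35 to 0.775 m from the base axis. Payload 7.3 kg.
Tool frame: the origin (TCP) lies midway between the tips of the shut fingers; the grasp point (between the pads) lies 19 mm behind it (robot.grasp_offset is the z of the grasp point in the tool frame, in m); z points along the fingers, y is the direction in which the jaws open and shut (so a half turn about z gives the same grasp; the last joint's range is limited). The gripper opens to 92 mm and grips with 3 to 60 N. Pads are 19 mm wide; open, the fingers measure 130 mm over their backs; the gripper's body (75 mm by 190 mm) begins 47 mm behind the grasp point.
Start: joints at [-1.488, 0.342, 1.524, -0, 1.275, -0.146], TCP at [0.119, -0.511, 0.227] pointing down, gripper open.
Joint ranges: [-2.53, 2.53], [-0.77, 2.02], [0.04, 2.7], [-1, 4.14], [0.28, 2.66], [-3.11, 3.11]. Speed limits (rad/s): [2.57, 2.57, 3.14, 3.14, 3.14, 3.14].

INTERFACE

Orientations are given as [roll, pitch, yaw] about the fixed x, y, z axes, in that order (R = Rz(yaw) Ry(pitch) Rx(roll)).
In Python, from cell import observe, imaging, workorder, robot gives the robot as it stands. The module is installed in compiled form; this text tells all that it offers.
- The arm moves only by the tool send_rows, never from a script. Its argument "series" is a list of rows, each a list of 7 numbers: the shift along the tool's x, y, z in m, then the turn, a rotation vector about the tool's x, y, z in rad, then the closure, from 0 (fully open) to 1 (shut). A call has 1 to 5 rows; each row shifts and turns the commanded pose from where the row before left it, along the tool's axes as they then stand; what a row does not reach is not made up. A row lasts 1/12 s, in which the tool goes at most 41.7 mm and 7.16 degrees, less where a joint would pass 70% of its speed; a pose out of reach is approached as far as the arm can. A call is refused whole if a number of a shift passes 0.0417 or a number of a turn 0.125, either way. A call with a gripper value outside its range is refused whole. The fingers move at their own pace and stop on an object; "newtons" is the grip in N (left out, the last holds). Time passes only in rows, so rows that do not move let the fingers close. It gives the time, the measured TCP pose, the force and the opening at its end, in the units of the state.
- observe(): the state, without advancing time (a new reading comes with each control period).
- imaging.read_camera(name): name is "scene" or "top" or "wrist"; returns a dict with "color" (400x640x3 uint8, red, green, blue), "range_z" (400x640 float32, m along the optical axis (not along the pixel's ray), 0 where there is no reading), "vfov" (degrees; the focal length in pixels is half the picture's height over the tangent of half this angle, whatever the lens; pixels are square), "cx", "cy" (the principal point, pixels), "T" (4x4, takes a point from camera to world coordinates). Camera axes: x right, y down, z forward; pixel columns grow to the right and rows downward; lengths in m; the calibration is good to about 2 mm. A picture is of the moment at which its call begins.
- workorder.hand_in(): hands the job in, once; it reports no verdict.
The state is a dict: "time": time; "qpos": joint angles; "qvel": joint speeds; "joint_efforts": joint torques, N m; "tool_pos": TCP position; "tool_rot": TCP orientation; "contact_force": force on the tool from outside, world axes, zero at the start; "torque": the same for the moment, N m; "opening": finger opening in m.
Only numpy, scipy, OpenCV 4.12 (cv2) and the standard library are available. Lean on these libraries where they do the work, as an engineer would, in place of code of your own. Each camera call takes 0.05 s, during which the arm holds its last target.

## Working session

There is one attempt and no reset: what is moved stays moved. The work goes in short steps, Python scripts to look and compute and a tool call to move; the robot and the scene stay as the last step left them, time stands still between calls to the robot, and variables do not carry over. Pictures are saved under pics/ and viewed, and the job is handed in when it is done.

Besides the shell and the picture viewer there is one more tool, called after "Call:" as name(argument=value, ...), one argument or row to a line, values as JSON. send_rows: Moves the arm, as the interface text tells. Its arguments: {"type":"object","properties":{"series":{"type":"array","items":{"type":"array","items":{"type":"number"}}},"newtons":{"type":"number"}},"required":["series"]}

```bash
mkdir -p pics
python3 - <<'E'
from cell import observe, imaging, workorder, robot
import cv2,numpy as np
s=observe();print(s); print([a for a in dir(robot) if a[0]!='_'],robot.grasp_offset)
for n in ["scene","top","wrist"]:
    c=imaging.read_camera(n);cv2.imwrite(f"pics/{n}0.png",c["color"][:,:,::-1]);print(n,c["vfov"],c["cx"],c["cy"],c["T"].round(4).tolist())
    np.savez(f"{n}0.npz",**c)
E
```

```text
{'time': 0.0, 'qpos': array([-1.48798679e+00,  3.42701003e-01,  1.52503081e+00, -2.62890717e-05,
        1.27539012e+00, -1.45986658e-01]), 'qvel': array([ 0.00106443, -0.00010757, -0.00221216,  0.00057105, -0.00092894,
       -0.0001115 ]), 'joint_efforts': array([ 1.04223553e-03, -4.31238163e+01, -2.44219315e+01,  7.18867988e-02,
        5.59753203e-02, -1.13339490e-04]), 'tool_pos': array([ 0.11905889, -0.51089818,  0.22605142]), 'tool_rot': array([-3.14007599e+00, -1.97590147e-04,  2.28803717e-01]), 'contact_force': array([-0.32693941, -0.31095102,  0.84827725]), 'torque': array([-0.0080644 , -0.04132422, -0.02747353]), 'opening': 0.09181389174151358}
['IKError', 'grasp_offset'] -0.0188
scene 43.54326371938325 317.55752056434125 204.06702703597583 [[0.4434, 0.7603, -0.4747, 1.0922], [0.8963, -0.3802, 0.2282, -0.2956], [-0.007, -0.5267, -0.85, 1.0965], [0.0, 0.0, 0.0, 1.0]]
top 55.862716358239794 328.1257421311813 198.1838564536694 [[-0.0139, -0.9946, 0.1027, 0.4156], [-0.9996, 0.0112, -0.0268, -0.0052], [0.0255, -0.103, -0.9943, 0.9945], [0.0, 0.0, 0.0, 1.0]]
wrist 71.02670447259335 321.4859521913894 200.2331818216616 [[0.2274, -0.9323, -0.2813, 0.1947], [-0.9738, -0.2182, -0.0638, -0.493], [-0.0019, 0.2884, -0.9575, 0.3837], [0.0, 0.0, 0.0, 1.0]]
```

View pics/scene0.png

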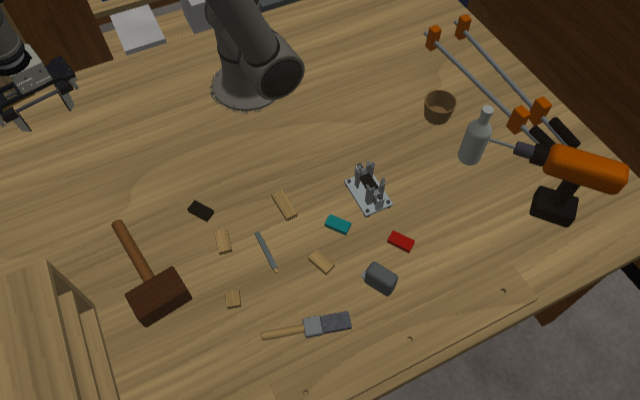

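View pics/top0.png

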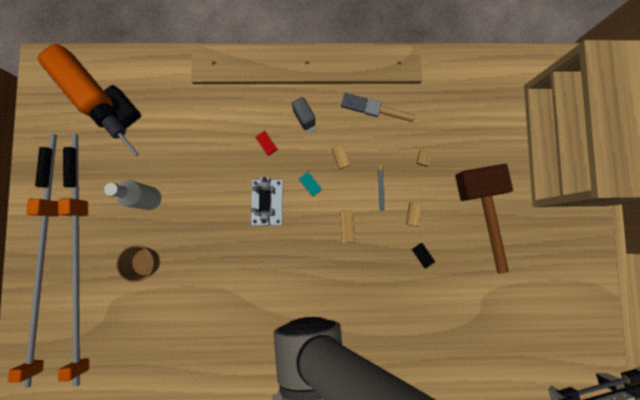

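View pics/wrist0.png

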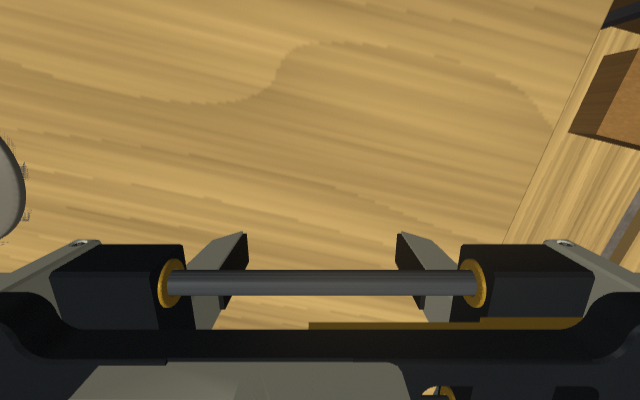

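```bash
cat > h.py <<'E'
import numpy as np,cv2
def pts(c):
    H,W=c["range_z"].shape; f=H/2/np.tan(np.radians(float(c["vfov"]))/2)
    v,u=np.mgrid[:H,:W]; z=c["range_z"]
    P=np.stack([(u-c["cx"])/f*z,(v-c["cy"])/f*z,z],-1)
    T=c["T"]; return P@T[:3,:3].T+T[:3,3]
def proj(c,p):
    T=c["T"]; q=(np.atleast_2d(p)-T[:3,3])@T[:3,:3]; f=200/np.tan(np.radians(float(c["vfov"]))/2)
    return q[:,:2]/q[:,2:]*f+[float(c["cx"]),float(c["cy"])]
E
python3 - <<'E'
from h import *
for n,(x0,x1,y0,y1) in {"top":(240,450,130,280),"scene":(180,420,150,320)}.items():
    c=np.load(f"{n}0.npz"); P=pts(c); h=P[...,2]
    im=c["color"][y0:y1,x0:x1,::-1]; cv2.imwrite(f"pics/{n}0c.png",cv2.resize(im,None,fx=3.3,fy=3.3,interpolation=cv2.INTER_CUBIC))
    print(n,"bench z",np.median(h[y0:y1,x0:x1]))
    m=np.zeros(h.shape,np.uint8); z0=np.median(h[y0:y1,x0:x1]); m[y0:y1,x0:x1]=((h-z0>0.009)&(h>0)&(c["range_z"]>0))[y0:y1,x0:x1]
    k,lab,st,ce=cv2.connectedComponentsWithStats(m)
    for i in range(1,k):
        if st[i,4]<25: continue
        Q=P[lab==i]; r=cv2.minAreaRect((Q[:,:2]*1000).astype(np.float32)); col=c["color"][lab==i].mean(0).round()
        print(ce[i].round(),st[i,4],"c",np.round(r[0],1),"s",np.round(r[1],1),"a",round(r[2],1),"z",np.median(Q[:,2]).round(4),Q[:,2].max().round(3),col)
E
```

```text
top bench z -0.0009463314389087651
[266. 143.] 269 c [666.1 130.6] s [60.1 31.5] a 33.1 z 0.0148 0.02 [150.  24.  18.]
[341. 156.] 273 c [628.6 -67.1] s [59.6 32.2] a 19.7 z 0.0144 0.019 [156. 123.  72.]
[424. 158.] 176 c [ 622.5 -289.8] s [31.9 38.1] a 73.9 z 0.0141 0.019 [141. 110.  65.]
[310. 184.] 282 c [555.2  14.9] s [59.9 31.9] a 37.4 z 0.0149 0.02 [ 22. 117. 112.]
[267. 202.] 1446 c [507.9 127.8] s [ 78.8 118.9] a 89.9 z 0.0188 0.094 [108. 112. 114.]
[414. 214.] 289 c [ 472.9 -257.4] s [32.3 59.8] a 79.9 z 0.0145 0.019 [155. 122.  72.]
[347. 226.] 395 c [444.  -80.9] s [83.5 31.9] a 3.7 z 0.0148 0.019 [153. 120.  70.]
[424. 256.] 300 c [ 364.9 -277.4] s [59.5 32.5] a 32.7 z 0.0145 0.02 [22. 19. 16.]
scene bench z -0.0002323252235831852
[368. 190.] 1465 c [512.3 126.3] s [ 80.6 124.2] a 89.1 z 0.036 0.094 [87. 89. 87.]
[284. 205.] 377 c [449.9 -81.8] s [86.4 33.3] a 3.3 z 0.0151 0.021 [124. 102.  64.]
[200. 210.] 281 c [ 370.9 -278.8] s [61.9 33.6] a 34.2 z 0.0152 0.022 [31. 26. 19.]
[337. 224.] 300 c [560.1  14.5] s [60.7 35.9] a 38.0 z 0.0147 0.021 [23. 95. 92.]
[223. 241.] 300 c [ 477.2 -258.3] s [32.  63.2] a 79.4 z 0.0153 0.021 [130. 107.  67.]
[401. 241.] 317 c [671.9 129.1] s [60.  34.8] a 33.1 z 0.0151 0.021 [120.  24.  15.]
[321. 261.] 331 c [633.4 -68.5] s [61.4 33.3] a 20.6 z 0.0151 0.021 [128. 105.  66.]
[380. 279.] 749 c [739.2  25.2] s [80.7 38.6] a 29.4 z 0.061 0.07 [61. 62. 59.]
[184. 294.] 188 c [ 574.4 -382.6] s [21.9 50.3] a 59.0 z 0.0455 0.064 [47. 31. 18.]
[233. 299.] 235 c [ 628.4 -290.6] s [32.2 40.3] a 74.3 z 0.0151 0.021 [121.  99.  62.]
[412. 316.] 132 c [847.9  47.2] s [55.  20.2] a 87.8 z 0.0187 0.025 [122. 103.  69.]
[332. 317.] 230 c [ 760.4 -119.3] s [102.1  19.5] a 67.5 z 0.0176 0.022 [78. 79. 81.]
```

View pics/top0c.png

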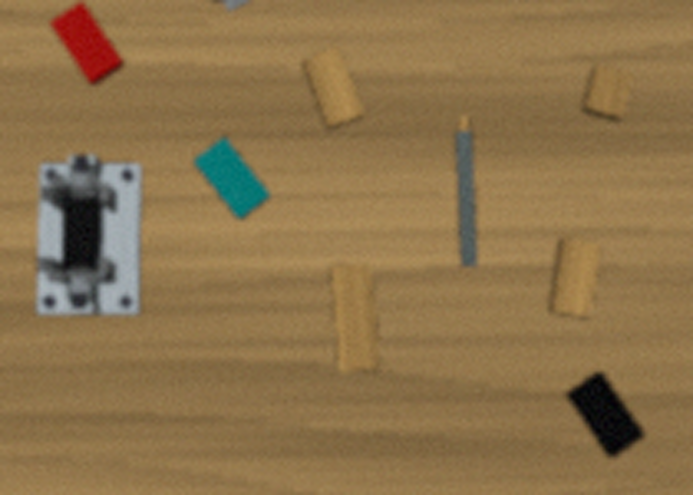

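View pics/scene0c.png

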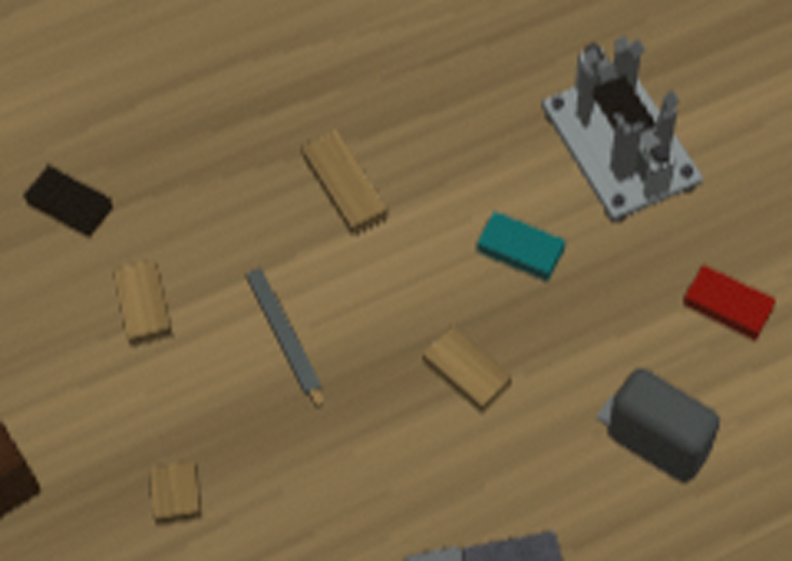

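Run:
```python
from h import *
for n,(x0,x1,y0,y1) in {"top":(245,290,170,232),"scene":(340,400,155,222)}.items():
    c=np.load(f"{n}0.npz"); im=c["color"][y0:y1,x0:x1,::-1]; cv2.imwrite(f"pics/{n}0m.png",cv2.resize(im,None,fx=9,fy=9,interpolation=cv2.INTER_CUBIC))
    P=pts(c)[y0:y1,x0:x1].reshape(-1,3)
    Q=P[(P[:,2]>0.072)&(P[:,2]<.11)]; print(n,len(Q),Q[:,2].max(),cv2.minAreaRect((Q[:,:2]*1000).astype(np.float32)))
    R=cv2.minAreaRect((P[(P[:,2]>0.009)&(P[:,2]<.045)][:,:2]*1000).astype(np.float32));print("plate",R)
    print(np.histogram(P[:,2],bins=np.arange(0,.11,.004)))
```

```text
top 159 0.0942920705689021 ((508.88116455078125, 127.52700805664062), (50.93695068359375, 77.28398132324219), 89.36065673828125)
plate ((507.7790832519531, 127.75312805175781), (78.80439758300781, 118.59394836425781), 89.91300201416016)
(array([354,   1,  46, 507, 191,  21,   0,   0,   7,   9,  15,  11,  23,
       220, 103,  58,  36,  40,   7,   8,  16,  61,  59,   8,   0,   0,
         0]), array([0.   , 0.004, 0.008, 0.012, 0.016, 0.02 , 0.024, 0.028, 0.032,
       0.036, 0.04 , 0.044, 0.048, 0.052, 0.056, 0.06 , 0.064, 0.068,
       0.072, 0.076, 0.08 , 0.084, 0.088, 0.092, 0.096, 0.1  , 0.104,
       0.108]))
scene 188 0.09426568148247938 ((512.682861328125, 127.02529907226562), (78.17405700683594, 51.93163299560547), 0.3746757209300995)
plate ((512.8076782226562, 94.79367065429688), (143.5225372314453, 121.88079833984375), 88.9205322265625)
(array([793,  53,  84, 369, 193,  38,  26,  22,  23,  20,  26,  33,  42,
       144, 111,  60,  50,  59,  28,  25,  29,  45,  45,  16,   0,   0,
         0]), array([0.   , 0.004, 0.008, 0.012, 0.016, 0.02 , 0.024, 0.028, 0.032,
       0.036, 0.04 , 0.044, 0.048, 0.052, 0.056, 0.06 , 0.064, 0.068,
       0.072, 0.076, 0.08 , 0.084, 0.088, 0.092, 0.096, 0.1  , 0.104,
       0.108]))
```

Beech pieces in the top view are (341,156) at 60x32, (414,214) at 60x32, (347,225) at 84x32 and (424,157) at 38x32. The look-alikes are red (266,143), turquoise (310,184) and black (424,256). So the two plain 60x32 pieces at (341,156) and (414,214) are the tenons. The magazine is at (267,202), with its long axis along world y.

```bash
cat >> h.py <<'E'
from scipy.spatial.transform import Rotation as Ro
def plan(p,yaw,n,g=0.0,start=None):
    from cell import observe
    s=observe(); a=np.array(s["tool_pos"]); R0=Ro.from_euler('xyz',s["tool_rot"])
    R1=Ro.from_euler('xyz',[np.pi,0,yaw]); rv=(R0.inv()*R1).as_rotvec(); 
    # 3-decimals: same small turn each row
    rv=rv/n; d=(np.array(p)-a)/n; R=R0; out=[]
    for i in range(n):
        t=R.inv().apply(d); out.append([round(float(x),4) for x in t]+[round(float(x),4) for x in rv]+[g]); R=R*Ro.from_rotvec(rv)
    for i in range(0,n,5): print(out[i:i+5])
def st():
    from cell import observe
    s=observe();print(round(s["time"],2),np.round(s["tool_pos"],4),np.round(s["tool_rot"],4),np.round(s["contact_force"],1),round(s["opening"],4))
def snap(n,tag):
    from cell import imaging
    c=imaging.read_camera(n); np.savez(tag+".npz",**c); cv2.imwrite(f"pics/{tag}.png",c["color"][:,:,::-1]); return c
E
python3 -c "
from h import *
plan([0.44,-0.256,0.16],-0.176,15)"
```

```text
[[0.0247, -0.0117, 0.0044, -0.0001, 0.0, 0.027, 0.0], [0.0244, -0.0124, 0.0044, -0.0001, 0.0, 0.027, 0.0], [0.024, -0.013, 0.0044, -0.0001, 0.0, 0.027, 0.0], [0.0237, -0.0137, 0.0044, -0.0001, 0.0, 0.027, 0.0], [0.0233, -0.0143, 0.0044, -0.0001, 0.0, 0.027, 0.0]]
[[0.0229, -0.0149, 0.0044, -0.0001, 0.0, 0.027, 0.0], [0.0225, -0.0155, 0.0044, -0.0001, 0.0, 0.027, 0.0], [0.0221, -0.0161, 0.0044, -0.0001, 0.0, 0.027, 0.0], [0.0216, -0.0167, 0.0044, -0.0001, 0.0, 0.027, 0.0], [0.0212, -0.0173, 0.0044, -0.0001, 0.0, 0.027, 0.0]]
[[0.0207, -0.0179, 0.0044, -0.0001, 0.0, 0.027, 0.0], [0.0202, -0.0184, 0.0044, -0.0001, 0.0, 0.027, 0.0], [0.0197, -0.019, 0.0044, -0.0001, 0.0, 0.027, 0.0], [0.0192, -0.0195, 0.0044, -0.0001, 0.0, 0.027, 0.0], [0.0186, -0.02, 0.0044, -0.0001, 0.0, 0.027, 0.0]]
```

Call:
send_rows(
  series=[
    [0.025,-0.012,0.0044,0,0,0.027,0.25],
    [0.024,-0.012,0.0044,0,0,0.027,0.25],
    [0.024,-0.013,0.0044,0,0,0.027,0.25],
    [0.024,-0.014,0.0044,0,0,0.027,0.25],
    [0.023,-0.014,0.0044,0,0,0.027,0.25],
  ],
)

```text
time: 0.57
tool_pos: [0.2268, -0.4252, 0.2043]
tool_rot: [-3.141, 0.0, 0.092]
contact_force: [0.2, -0.5, -1.1]
opening: 0.0689
```

Call:
send_rows(
  series=[
    [0.023,-0.015,0.0044,0,0,0.027,0.25],
    [0.023,-0.015,0.0044,0,0,0.027,0.25],
    [0.022,-0.016,0.0044,0,0,0.027,0.25],
    [0.022,-0.017,0.0044,0,0,0.027,0.25],
    [0.021,-0.017,0.0044,0,0,0.027,0.25],
  ],
)

```text
time: 0.98
tool_pos: [0.3347, -0.3408, 0.1824]
tool_rot: [-3.141, 0.0, -0.043]
contact_force: [-0.3, -0.6, 0.0]
opening: 0.0686
```

Call:
send_rows(
  series=[
    [0.021,-0.018,0.0044,0,0,0.027,0.25],
    [0.02,-0.018,0.0044,0,0,0.027,0.25],
    [0.02,-0.019,0.0044,0,0,0.027,0.25],
    [0.019,-0.02,0.0044,0,0,0.027,0.25],
    [0.019,-0.02,0.0044,0,0,0.027,0.25],
  ],
)

```text
time: 1.4
tool_pos: [0.4423, -0.2556, 0.1603]
tool_rot: [-3.141, 0.0, -0.178]
contact_force: [-0.5, -0.2, 0.3]
opening: 0.0685
```

```bash
python3 -c "
from h import *
st(); c=snap('wrist','w1'); P=pts(c)
print(proj(c,[[.475,-.258,.016]]))
st()
"
```

```text
1.4 [ 0.4423 -0.2556  0.1603] [-3.1414e+00  5.0000e-04 -1.7750e-01] [-0.5 -0.2  0.3] 0.0685
[[318.79618949 159.25294634]]
1.45 [ 0.4451 -0.2528  0.1596] [-3.1392e+00 -6.0000e-04 -1.7750e-01] [ 2.3  2.8 -0.9] 0.0689
```

View pics/w1.png

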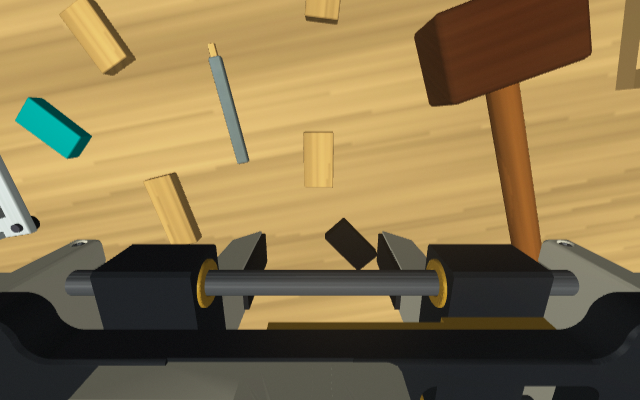

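The wrist view shows the grain-striped 60 mm tenon at (319,160), with the black decoy at (351,244). I'll measure it with the arm settled.

```bash
cat >> h.py <<'E'
def blocks(c,x0,x1,y0,y1,lo=0.009,hi=0.024):
    P=pts(c);h=P[...,2];m=np.zeros(h.shape,np.uint8)
    m[y0:y1,x0:x1]=((h>lo)&(h<hi)&(c["range_z"]>0))[y0:y1,x0:x1]
    k,lab,s,ce=cv2.connectedComponentsWithStats(m)
    for i in range(1,k):
        if s[i,4]<80: continue
        Q=P[lab==i]; Q=Q[abs(Q[:,2]-np.median(Q[:,2]))<.004]; r=cv2.minAreaRect((Q[:,:2]*1000).astype(np.float32))
        print(ce[i].round(),s[i,4],"c",np.round(r[0],1),"s",np.round(r[1],1),"a",round(r[2],1),"z",np.median(Q[:,2]).round(4))
E
python3 -c "
from h import *
c=snap('wrist','w2'); st(); blocks(c,20,500,0,225)
"
```

```text
1.5 [ 0.4434 -0.2542  0.1598] [-3.1402e+00  7.0000e-04 -1.7320e-01] [-0.2 -0.8  0.1] 0.0689
[99. 38.] 2577 c [629.4 -66.4] s [61.  32.7] a 19.9 z 0.0156
[326.  11.] 790 c [ 614.3 -286.4] s [31.9 18.9] a 73.7 z 0.0155
[429.  70.] 455 c [ 544.2 -377.8] s [73.5  5. ] a 6.8 z 0.017
[ 54. 130.] 2058 c [556.4  15.7] s [61.8 33.5] a 37.9 z 0.0156
[321. 161.] 1652 c [ 474.  -257.3] s [31.8 60.1] a 79.0 z 0.0156
[170. 202.] 1456 c [457.2 -79.5] s [59.1 33. ] a 3.7 z 0.0157
[ 25. 214.] 241 c [479.5  88.3] s [11.8 35.5] a 72.1 z 0.0139
```

```bash
python3 -c "
from h import *
plan([0.474,-0.2573,0.03],-0.185,5,.25)"
```

```text
[[0.0062, -0.0004, 0.026, -0.0003, 0.0001, 0.0024, 0.25], [0.0062, -0.0004, 0.026, -0.0003, 0.0001, 0.0024, 0.25], [0.0062, -0.0004, 0.026, -0.0003, 0.0001, 0.0024, 0.25], [0.0061, -0.0005, 0.026, -0.0003, 0.0001, 0.0024, 0.25], [0.0061, -0.0005, 0.026, -0.0003, 0.0001, 0.0024, 0.25]]
```

Call:
send_rows(
  series=[
    [0.0062,-0.0004,0.026,0,0,0.0024,0.25],
    [0.0062,-0.0004,0.026,0,0,0.0024,0.25],
    [0.0062,-0.0004,0.026,0,0,0.0024,0.25],
    [0.0062,-0.0004,0.026,0,0,0.0024,0.25],
    [0.0062,-0.0004,0.026,0,0,0.0024,0.25],
  ],
)

```text
time: 1.92
tool_pos: [0.472, -0.2609, 0.0296]
tool_rot: [3.141, 0.0, -0.188]
contact_force: [1.3, -0.1, -0.2]
opening: 0.0691
```

Call:
send_rows(
  series=[
    [0,0,0.012,0,0,0,0.25],
    [0,0,0.01,0,0,0,0.25],
    [0,0,0.003,0,0,0,0.25],
    [0,0,0,0,0,0,0.25],
  ],
)

```text
time: 2.25
tool_pos: [0.4718, -0.2606, 0.0054]
tool_rot: [-3.141, 0.001, -0.189]
contact_force: [0.2, -0.0, 0.1]
opening: 0.0689
```

```bash
python3 -c "
from h import *
st(); c=snap('wrist','w3'); st()
"
```

```text
2.25 [ 0.4718 -0.2606  0.0054] [-3.1413e+00  1.0000e-03 -1.8850e-01] [ 0.2 -0.   0.1] 0.0689
2.3 [ 0.4723 -0.2608  0.0062] [ 3.1413e+00 -4.0000e-04 -1.8850e-01] [-0.2 -0.4  0.9] 0.0686
```

View pics/w3.png

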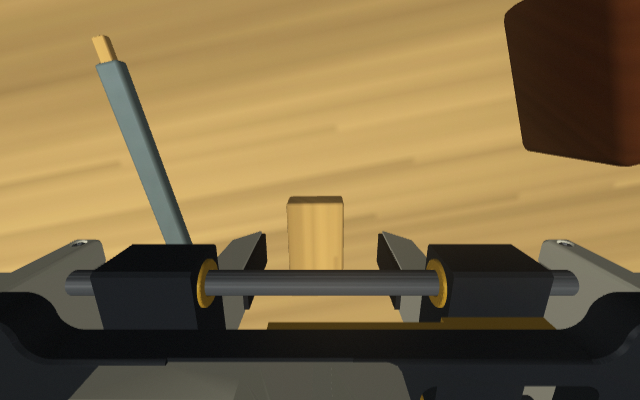

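The tenon at columns 288–343 sits between the fingers, about 2–3 mm off-centre to the left. I'll correct that and close.

Call:
send_rows(
  series=[
    [0.001,-0.0025,0.001,0,0,0,0.25],
    [0,0,0,0,0,0,0.4],
    [0,0,0,0,0,0,0.6],
    [0,0,0,0,0,0,1],
    [0,0,0,0,0,0,1],
  ],
  newtons=30,
)

```text
time: 2.72
tool_pos: [0.474, -0.2582, 0.0051]
tool_rot: [3.141, -0.001, -0.188]
contact_force: [-0.4, -0.3, 0.4]
opening: 0.0466
```

Call:
send_rows(
  series=[
    [0,0,0,0,0,0,1],
    [0,0,-0.01,0,0,0,1],
    [0,0,-0.02,0,0,0,1],
    [0,0,-0.04,0,0,0,1],
    [0,0,-0.04,0,0,0,1],
  ],
)

```text
time: 3.13
tool_pos: [0.4729, -0.2575, 0.1156]
tool_rot: [-3.14, 0.003, -0.188]
contact_force: [1.3, -1.2, 0.7]
opening: 0.0138
```

```bash
python3 -c "
from h import *
st(); c=snap('wrist','w4'); st()
"
```

```text
3.13 [ 0.4729 -0.2575  0.1156] [-3.1403e+00  2.9000e-03 -1.8830e-01] [ 1.3 -1.2  0.7] 0.0138
3.18 [ 0.477  -0.2602  0.1244] [ 3.1364 -0.0107 -0.1879] [ 2.7 -2.4  6. ] 0.0096
```

View pics/w4.png

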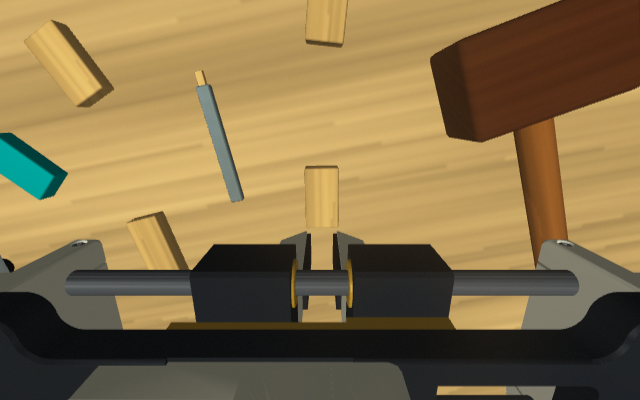

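I lifted before the fingers had closed, so the tenon is still on the bench at (321,196). I'll reopen, settle and measure again.

Call:
send_rows(
  series=[
    [0,0,0,0,0,0,0.4],
    [0,0,0,0,0,0,0.4],
    [0,0,0,0,0,0,0.4],
    [0,0,0,0,0,0,0.4],
    [0,0,0,0,0,0,0.4],
  ],
)

```text
time: 3.6
tool_pos: [0.4732, -0.2576, 0.1134]
tool_rot: [-3.14, 0.002, -0.188]
contact_force: [-0.5, -0.4, -0.2]
opening: 0.038
```

```bash
python3 -c "
from h import *
st(); c=snap('wrist','w5'); st(); blocks(c,120,420,0,240)
"
```

```text
3.6 [ 0.4732 -0.2576  0.1134] [-3.1405e+00  2.5000e-03 -1.8830e-01] [-0.5 -0.4 -0.2] 0.038
3.65 [ 0.4733 -0.2577  0.1136] [-3.1407e+00  2.1000e-03 -1.8820e-01] [-0.4 -0.8 -0. ] 0.0423
[326.  21.] 1739 c [ 620.5 -288.3] s [31.9 31. ] a 73.4 z 0.0155
[321. 198.] 2030 c [ 474.3 -257.1] s [32.  59.6] a 79.6 z 0.0156
[146. 229.] 776 c [474.  -78.8] s [26.5 33. ] a 2.5 z 0.0156
```

Unmoved at (0.474, -0.257). I'll go back down and close fully this time.

Call:
send_rows(
  series=[
    [0,0,0.03,0,0,0,0.35],
    [0,0,0.03,0,0,0,0.35],
    [0.001,0,0.025,0,0,0,0.35],
    [0,0,0.015,0,0,0,0.35],
    [0,0,0.0095,0,0,0,0.35],
  ],
)

```text
time: 4.07
tool_pos: [0.4735, -0.2574, 0.0025]
tool_rot: [-3.14, 0.004, -0.188]
contact_force: [-0.6, 0.1, 0.2]
opening: 0.0596
```

Call:
send_rows(
  series=[
    [0,0,0,0,0,0,0.5],
    [0,0,0,0,0,0,1],
    [0,0,0,0,0,0,1],
    [0,0,0,0,0,0,1],
    [0,0,0,0,0,0,1],
  ],
  newtons=30,
)

```text
time: 4.48
tool_pos: [0.4754, -0.2587, 0.0063]
tool_rot: [3.141, -0.002, -0.188]
contact_force: [0.1, -0.5, 3.0]
opening: 0.0312
```

Call:
send_rows(
  series=[
    [0,0,0,0,0,0,1],
    [0,0,0,0,0,0,1],
    [0,0,0,0,0,0,1],
  ],
)

```text
time: 4.73
tool_pos: [0.4754, -0.2587, 0.0063]
tool_rot: [3.141, -0.002, -0.188]
contact_force: [-1.2, 0.9, 6.4]
opening: 0.0319
```

Call:
send_rows(
  series=[
    [0,0,-0.005,0,0,0,1],
    [0,0,-0.02,0,0,0,1],
    [0,0,-0.03,0,0,0,1],
    [0,0,-0.03,0,0,0,1],
    [0,0,-0.03,0,0,0,1],
  ],
)

```text
time: 5.15
tool_pos: [0.4743, -0.2579, 0.1215]
tool_rot: [-3.141, 0.001, -0.188]
contact_force: [0.9, -0.1, -0.1]
opening: 0.0313
```

Call:
send_rows(
  series=[
    [0,0,-0.03,0,0,0,1],
    [0,0,0,0,0,0,1],
  ],
)

```text
time: 5.32
tool_pos: [0.4773, -0.26, 0.1565]
tool_rot: [3.137, -0.01, -0.188]
contact_force: [1.2, -1.8, 0.9]
opening: 0.0315
```

```bash
python3 -c "
from h import *
st(); c=snap('wrist','w6'); st(); plan([0.508,0.127,0.19],np.pi/2,22,1)
"
```

```text
5.32 [ 0.4773 -0.26    0.1565] [ 3.1369 -0.0097 -0.188 ] [ 1.2 -1.8  0.9] 0.0315
5.37 [ 0.4763 -0.2593  0.1537] [ 3.1384 -0.0064 -0.1881] [ 0.6 -0.2 -0.9] 0.0312
[[-0.0019, -0.0175, -0.0017, 0.0004, -0.0001, -0.0799, 1], [-0.0005, -0.0176, -0.0017, 0.0004, -0.0001, -0.0799, 1], [0.001, -0.0176, -0.0017, 0.0004, -0.0001, -0.0799, 1], [0.0024, -0.0175, -0.0017, 0.0004, -0.0001, -0.0799, 1], [0.0037, -0.0172, -0.0017, 0.0004, -0.0001, -0.0799, 1]]
[[0.0051, -0.0169, -0.0017, 0.0004, -0.0001, -0.0799, 1], [0.0064, -0.0164, -0.0017, 0.0004, -0.0001, -0.0799, 1], [0.0077, -0.0158, -0.0017, 0.0004, -0.0001, -0.0799, 1], [0.009, -0.0152, -0.0017, 0.0004, -0.0001, -0.0799, 1], [0.0101, -0.0144, -0.0017, 0.0004, -0.0001, -0.0799, 1]]
[[0.0113, -0.0135, -0.0017, 0.0004, -0.0001, -0.0799, 1], [0.0123, -0.0126, -0.0017, 0.0004, -0.0001, -0.0799, 1], [0.0133, -0.0116, -0.0017, 0.0004, -0.0001, -0.0799, 1], [0.0142, -0.0105, -0.0017, 0.0004, -0.0001, -0.0799, 1], [0.015, -0.0093, -0.0016, 0.0004, -0.0001, -0.0799, 1]]
[[0.0156, -0.0081, -0.0016, 0.0004, -0.0001, -0.0799, 1], [0.0162, -0.0068, -0.0016, 0.0004, -0.0001, -0.0799, 1], [0.0167, -0.0055, -0.0016, 0.0004, -0.0001, -0.0799, 1], [0.0171, -0.0041, -0.0016, 0.0004, -0.0001, -0.0799, 1], [0.0174, -0.0028, -0.0016, 0.0004, -0.0001, -0.0799, 1]]
[[0.0176, -0.0014, -0.0016, 0.0004, -0.0001, -0.0799, 1], [0.0176, 0.0, -0.0016, 0.0004, -0.0001, -0.0799, 1]]
```

View pics/w6.png

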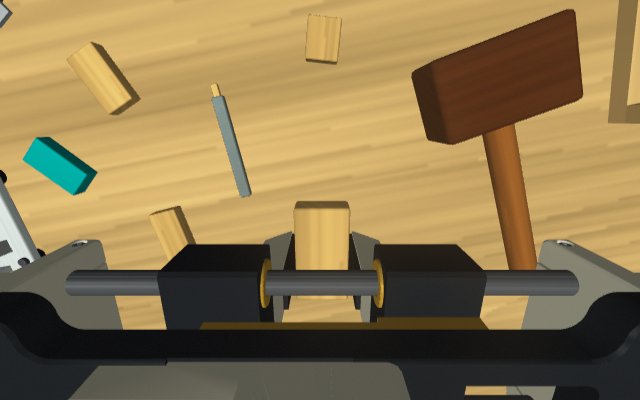

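```bash
python3 -c "
from h import *
plan([0.51,0.07,0.19],np.pi/2,18,1)
c=np.load('w6.npz');P=pts(c)
Q=P[200:262,296:350].reshape(-1,3);s=np.median(Q[:,2]);print(s,np.percentile(Q[:,2],[5,50,95]))
T=np.eye(4);R=Ro.from_euler('xyz',[3.138,-0.007,-.188]).as_matrix()
L=(Q-[.4765,-.2595,.1545])@R
A=np.c_[L[:,:2],np.ones(len(L))]; g=abs(L[:,2]-np.median(L[:,2]))<.004
print(np.linalg.lstsq(A[g],L[g,2],rcond=None)[0], L[g].min(0),L[g].max(0))
"
```

```text
[[-0.0016, -0.0183, -0.0021, 0.0004, -0.0001, -0.0977, 1], [0.0002, -0.0184, -0.0021, 0.0004, -0.0001, -0.0977, 1], [0.002, -0.0183, -0.0021, 0.0004, -0.0001, -0.0977, 1], [0.0038, -0.018, -0.0021, 0.0004, -0.0001, -0.0977, 1], [0.0055, -0.0175, -0.0021, 0.0004, -0.0001, -0.0977, 1]]
[[0.0072, -0.0169, -0.002, 0.0004, -0.0001, -0.0977, 1], [0.0088, -0.0161, -0.002, 0.0004, -0.0001, -0.0977, 1], [0.0104, -0.0152, -0.002, 0.0004, -0.0001, -0.0977, 1], [0.0118, -0.0141, -0.002, 0.0004, -0.0001, -0.0977, 1], [0.0131, -0.0129, -0.002, 0.0004, -0.0001, -0.0977, 1]]
[[0.0143, -0.0116, -0.002, 0.0004, -0.0001, -0.0977, 1], [0.0154, -0.0101, -0.002, 0.0004, -0.0001, -0.0977, 1], [0.0163, -0.0086, -0.002, 0.0004, -0.0001, -0.0977, 1], [0.017, -0.0069, -0.002, 0.0004, -0.0001, -0.0977, 1], [0.0176, -0.0052, -0.002, 0.0004, -0.0001, -0.0977, 1]]
[[0.0181, -0.0035, -0.002, 0.0004, -0.0001, -0.0977, 1], [0.0183, -0.0017, -0.002, 0.0004, -0.0001, -0.0977, 1], [0.0184, 0.0001, -0.002, 0.0004, -0.0001, -0.0977, 1]]
0.16574488606400872 [0.15465586 0.16574489 0.16688624]
[ 0.01719078  0.00027816 -0.01143731] [-0.00441451 -0.0150957  -0.01498297] [ 0.02950271  0.01620044 -0.00718952]
```

Call:
send_rows(
  series=[
    [-0.0016,-0.0183,-0.002,0,0,-0.098,1],
    [0.0002,-0.0184,-0.002,0,0,-0.098,1],
    [0.002,-0.0183,-0.002,0,0,-0.098,1],
    [0.0038,-0.018,-0.002,0,0,-0.098,1],
    [0.0055,-0.0175,-0.002,0,0,-0.098,1],
  ],
)

```text
time: 5.78
tool_pos: [0.4833, -0.1656, 0.1591]
tool_rot: [-3.14, 0.002, 0.306]
contact_force: [0.3, 0.3, -0.4]
opening: 0.0316
```

Call:
send_rows(
  series=[
    [0.0072,-0.017,-0.002,0,0,-0.098,1],
    [0.0088,-0.016,-0.002,0,0,-0.098,1],
    [0.0104,-0.015,-0.002,0,0,-0.098,1],
    [0.0118,-0.014,-0.002,0,0,-0.098,1],
    [0.013,-0.013,-0.002,0,0,-0.098,1],
  ],
)

```text
time: 6.2
tool_pos: [0.4926, -0.0745, 0.1691]
tool_rot: [-3.139, 0.001, 0.797]
contact_force: [0.5, -0.3, -0.8]
opening: 0.0315
```

Call:
send_rows(
  series=[
    [0.0143,-0.0116,-0.002,0,0,-0.098,1],
    [0.0154,-0.0101,-0.002,0,0,-0.098,1],
    [0.0163,-0.0086,-0.002,0,0,-0.098,1],
    [0.017,-0.007,-0.002,0,0,-0.098,1],
    [0.0176,-0.005,-0.002,0,0,-0.098,1],
  ],
)

```text
time: 6.62
tool_pos: [0.5017, 0.0169, 0.1791]
tool_rot: [-3.139, 0.001, 1.287]
contact_force: [-0.2, -0.0, -1.4]
opening: 0.0314
```

Call:
send_rows(
  series=[
    [0.018,-0.0035,-0.002,0,0,-0.098,1],
    [0.018,-0.0017,-0.002,0,0,-0.098,1],
    [0.018,0,-0.002,0,0,-0.096,1],
    [0,0,0,0,0,0,1],
    [0,0,0,0,0,0,1],
  ],
)

```text
time: 7.03
tool_pos: [0.5071, 0.0705, 0.1852]
tool_rot: [-3.14, 0.0, 1.574]
contact_force: [-0.5, -0.4, -0.8]
opening: 0.0319
```

```bash
python3 -c "
from h import *
st(); c=snap('wrist','w7'); st()
P=pts(c); m=(P[...,2]>.08)&(P[...,2]<.1)&(c['range_z']>0)
m[240:]=0; Q=P[m];print(len(Q),cv2.minAreaRect((Q[:,:2]*1000).astype(np.float32)),np.percentile(Q[:,2],[5,50,95]))
Q=P[:240][(P[:240,:,2]>.01)&(P[:240,:,2]<.022)];print(cv2.minAreaRect((Q[:,:2]*1000).astype(np.float32)),np.median(Q[:,2]))
"
```

```text
7.03 [0.5071 0.0705 0.1852] [-3.1397e+00  3.0000e-04  1.5739e+00] [-0.5 -0.4 -0.8] 0.0319
7.08 [0.5071 0.0699 0.1853] [-3.1397e+00  5.0000e-04  1.5726e+00] [-0.7 -0.   0.6] 0.0311
1071 ((509.6210632324219, 128.33236694335938), (50.45999526977539, 78.99620056152344), 89.33536529541016) [0.08489735 0.08896505 0.09220859]
((492.54779052734375, 102.09553527832031), (814.3389282226562, 245.86798095703125), 3.2020044326782227) 0.016567404814225473
```

View pics/w7.png

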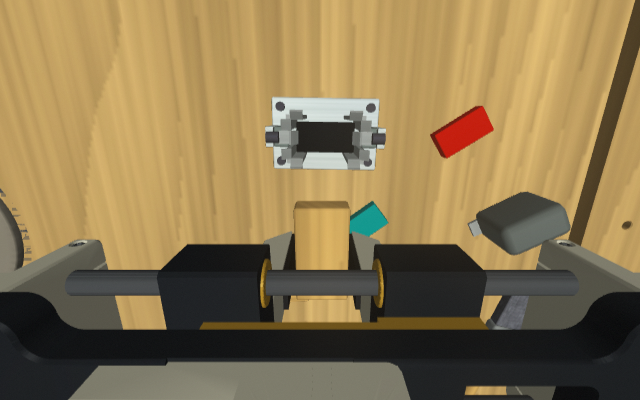

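I misread the axis. Both this view and the top view show the magazine's long side along world x: the plate is at (272–378, 97–170) and the mouth at (326,137). So the insertion yaw is about 0, and I'll turn back.

```bash
python3 -c "
from h import *
plan([0.44,0.128,0.185],-0.003,15,1)
"
```

```text
[[0.0039, -0.0045, 0.0, -0.0001, 0.0001, 0.105, 1], [0.0034, -0.0048, 0.0, -0.0001, 0.0001, 0.105, 1], [0.0029, -0.0052, 0.0, -0.0001, 0.0001, 0.105, 1], [0.0023, -0.0055, 0.0, -0.0001, 0.0001, 0.105, 1], [0.0017, -0.0057, 0.0, -0.0001, 0.0001, 0.105, 1]]
[[0.0011, -0.0058, 0.0, -0.0001, 0.0001, 0.105, 1], [0.0005, -0.0059, 0.0, -0.0001, 0.0001, 0.105, 1], [-0.0001, -0.0059, 0.0, -0.0001, 0.0001, 0.105, 1], [-0.0007, -0.0059, 0.0, -0.0001, 0.0001, 0.105, 1], [-0.0013, -0.0058, 0.0, -0.0001, 0.0001, 0.105, 1]]
[[-0.0019, -0.0056, 0.0, -0.0001, 0.0001, 0.105, 1], [-0.0025, -0.0054, 0.0, -0.0001, 0.0001, 0.105, 1], [-0.0031, -0.0051, 0.0, -0.0001, 0.0001, 0.105, 1], [-0.0036, -0.0047, 0.0, -0.0001, 0.0001, 0.105, 1], [-0.0041, -0.0043, 0.0, -0.0001, 0.0001, 0.105, 1]]
```

Call:
send_rows(
  series=[
    [0.004,-0.0045,0,0,0,0.105,1],
    [0.0034,-0.0048,0,0,0,0.105,1],
    [0.003,-0.0052,0,0,0,0.105,1],
    [0.0023,-0.0055,0,0,0,0.105,1],
    [0.0017,-0.0057,0,0,0,0.105,1],
  ],
)

```text
time: 7.5
tool_pos: [0.4847, 0.0886, 0.1856]
tool_rot: [-3.141, 0.001, 1.04]
contact_force: [0.7, -0.7, 0.1]
opening: 0.0317
```

Call:
send_rows(
  series=[
    [0.001,-0.0058,0,0,0,0.105,1],
    [0.0005,-0.0059,0,0,0,0.105,1],
    [0,-0.0059,0,0,0,0.105,1],
    [-0.0007,-0.0059,0,0,0,0.105,1],
    [-0.0013,-0.0058,0,0,0,0.105,1],
  ],
)

```text
time: 7.92
tool_pos: [0.4624, 0.108, 0.1857]
tool_rot: [-3.141, 0.001, 0.515]
contact_force: [0.1, 0.4, -0.7]
opening: 0.0316
```

Call:
send_rows(
  series=[
    [-0.002,-0.0056,0,0,0,0.105,1],
    [-0.0025,-0.0054,0,0,0,0.105,1],
    [-0.003,-0.005,0,0,0,0.105,1],
    [-0.0036,-0.0047,0,0,0,0.105,1],
    [-0.004,-0.0043,0,0,0,0.105,1],
  ],
)

```text
time: 8.33
tool_pos: [0.4402, 0.1274, 0.1857]
tool_rot: [3.141, 0.001, -0.01]
contact_force: [0.4, 0.2, -1.2]
opening: 0.0318
```

Call:
send_rows(
  series=[
    [0,0,0,0,0,0,1],
    [0,0,0,0,0,0,1],
  ],
)

```text
time: 8.5
tool_pos: [0.4405, 0.1276, 0.1859]
tool_rot: [3.141, 0.0, 0.0]
contact_force: [-1.1, -0.3, -1.0]
opening: 0.0315
```

```bash
python3 -c "
from h import *
st(); c=snap('wrist','w8'); st()
P=pts(c); print(proj(c,[[.51,.128,.09]]))
u,v=proj(c,[[.51,.128,.09]])[0].astype(int)
m=np.zeros(P.shape[:2],bool); m[max(v-90,0):min(v+90,235),u-90:u+90]=1
m&=(c['range_z']>0)
Q=P[m&(P[...,2]>.08)&(P[...,2]<.1)];print(len(Q),cv2.minAreaRect((Q[:,:2]*1000).astype(np.float32)),np.percentile(Q[:,2],[5,50,95,99]))
Q=P[m&(P[...,2]>.011)&(P[...,2]<.022)];print(cv2.minAreaRect((Q[:,:2]*1000).astype(np.float32)),np.median(Q[:,2]))
k=m&(abs(P[...,0]-.51)<.02)&(abs(P[...,1]-.128)<.012); print('follower',np.percentile(P[k][:,2],[5,25,50,75,95]))
cv2.imwrite('pics/w8c.png',cv2.resize(c['color'][max(v-80,0):v+70,u-80:u+80,::-1],None,fx=4,fy=4,interpolation=cv2.INTER_CUBIC))
"
```

```text
8.5 [0.4405 0.1276 0.1859] [3.1412e+00 5.0000e-04 2.0000e-04] [-1.1 -0.3 -1. ] 0.0315
8.55 [0.4407 0.1276 0.186 ] [3.1412e+00 2.0000e-04 6.0000e-04] [-0.5  0.5  0. ] 0.0316
[[321.62723365 125.44027725]]
1097 ((509.379150390625, 129.00888061523438), (51.04738998413086, 78.8033447265625), 88.6762466430664) [0.08503557 0.08891309 0.09227846 0.09300576]
((514.4158935546875, 99.96720886230469), (137.65853881835938, 131.37315368652344), 89.54850006103516) 0.01557863828123443
follower [0.05425697 0.05489279 0.05541456 0.0558914  0.05665883]
```

View pics/w8c.png

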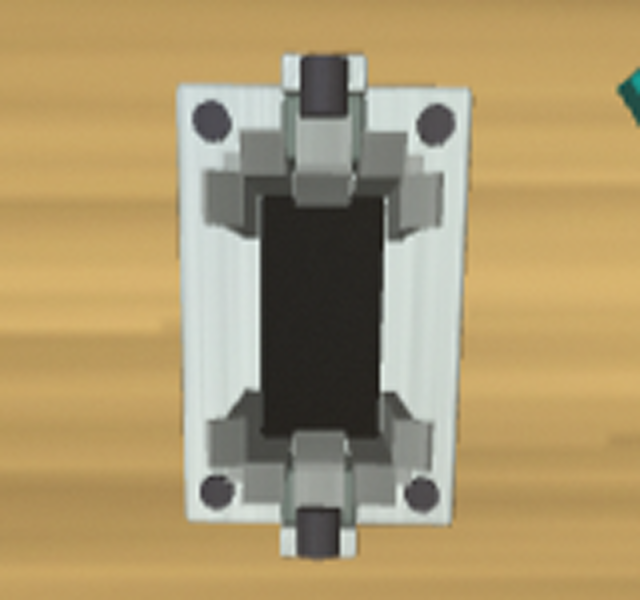

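View pics/w8.png

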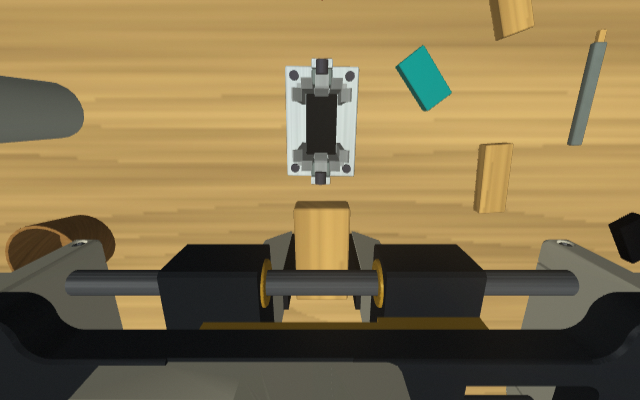

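The mouth is centred near (0.510, 0.1287), with the follower at z 0.0554, so the lip undersides are at about 0.0594. The held tenon is centred on the tool, with its underside about 4.5 mm below the tips. I'll move above the mouth.

```bash
python3 -c "
from h import *
plan([0.510,0.1286,0.125],-0.008,5,1)
"
```

```text
[[0.0139, -0.0002, 0.0122, 0.0001, 0.0, 0.0017, 1], [0.0139, -0.0002, 0.0122, 0.0001, 0.0, 0.0017, 1], [0.0139, -0.0002, 0.0122, 0.0001, 0.0, 0.0017, 1], [0.0139, -0.0003, 0.0122, 0.0001, 0.0, 0.0017, 1], [0.0139, -0.0003, 0.0122, 0.0001, 0.0, 0.0017, 1]]
```

Call:
send_rows(
  series=[
    [0.02,-0.0002,0.004,0,0,0.002,1],
    [0.02,-0.0002,0.008,0,0,0.002,1],
    [0.02,-0.0002,0.012,0,0,0.002,1],
    [0.0093,-0.0003,0.018,0,0,0.002,1],
    [0,0,0.018,0,0,0,1],
  ],
)

```text
time: 8.97
tool_pos: [0.5127, 0.1282, 0.1255]
tool_rot: [3.142, -0.003, -0.008]
contact_force: [-0.6, 0.0, -0.6]
opening: 0.0316
```

Call:
send_rows(
  series=[
    [0,0,0.005,0,0,0,1],
    [0,0,0.005,0,0,0,1],
    [0,0,0.005,0,0,0,1],
    [0,0,0,0,0,0,1],
    [0,0,0,0,0,0,1],
  ],
)

```text
time: 9.38
tool_pos: [0.5101, 0.129, 0.1118]
tool_rot: [3.142, -0.001, -0.009]
contact_force: [-0.1, -0.6, -0.3]
opening: 0.0317
```

```bash
python3 -c "
from h import *
st(); c=snap('wrist','w9'); d=snap('top','t9');cv2.imwrite('pics/w9c.png',cv2.resize(c['color'][140:320,220:420,::-1],None,fx=3,fy=3));st()
cv2.imwrite('pics/t9c.png',cv2.resize(d['color'][150:250,210:320,::-1],None,fx=6,fy=6))
"
```

```text
9.38 [0.5101 0.129  0.1118] [ 3.1416e+00 -1.0000e-03 -8.8000e-03] [-0.1 -0.6 -0.3] 0.0317
9.48 [0.5103 0.129  0.1121] [-3.1415e+00 -1.6000e-03 -8.9000e-03] [-0.6  0.6  0.1] 0.0318
```

View pics/w9c.png

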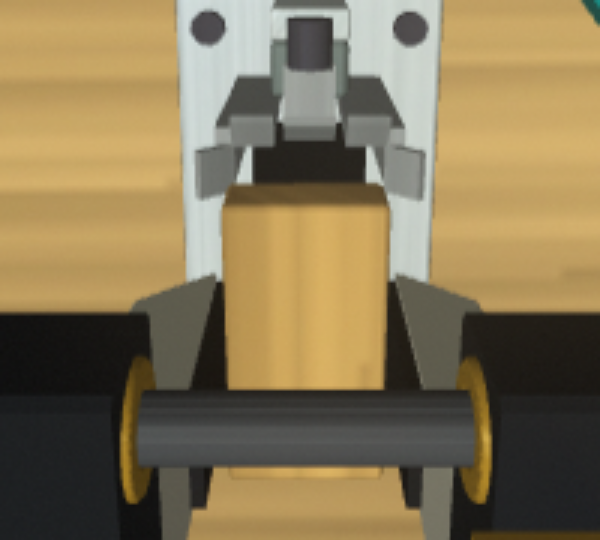

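View pics/t9c.png

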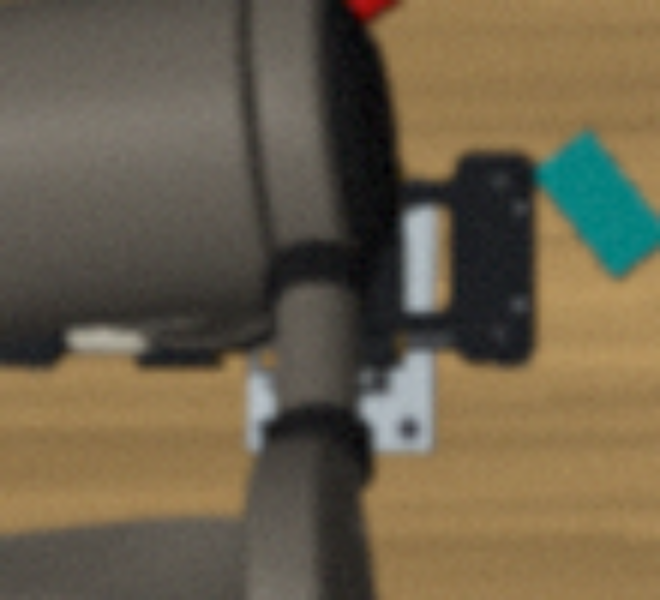

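The held tenon is roughly centred, perhaps 1 mm to the left of the mouth. I'll shift it 1 mm right and lower it.

Call:
send_rows(
  series=[
    [0,0.001,0.005,0,0,0,1],
    [0,0,0.005,0,0,0,1],
    [0,0,0.004,0,0,0,1],
    [0,0,0.003,0,0,0,1],
    [0,0,0,0,0,0,1],
  ],
)

```text
time: 9.9
tool_pos: [0.5094, 0.1279, 0.0933]
tool_rot: [3.141, 0.002, -0.009]
contact_force: [-0.4, 0.8, -0.3]
opening: 0.0318
```

Call:
send_rows(
  series=[
    [0,0,0.003,0,0,0,1],
    [0,0,0.003,0,0,0,1],
    [0,0,0.003,0,0,0,1],
    [0,0,0,0,0,0,1],
  ],
)

```text
time: 10.23
tool_pos: [0.5101, 0.128, 0.0847]
tool_rot: [3.141, -0.0, -0.009]
contact_force: [1.0, -0.3, 0.1]
opening: 0.0313
```

Call:
send_rows(
  series=[
    [0,0,0.003,0,0,0,1],
    [0,0,0.003,0,0,0,1],
    [0,0,0.002,0,0,0,1],
    [0,0,0,0,0,0,1],
  ],
)

```text
time: 10.57
tool_pos: [0.51, 0.128, 0.0768]
tool_rot: [3.142, -0.0, -0.009]
contact_force: [2.1, -1.1, -1.9]
opening: 0.0312
```

Call:
send_rows(
  series=[
    [0,0,0.002,0,0,0,1],
    [0,0,0.002,0,0,0,1],
    [0,0,0,0,0,0,1],
  ],
)

```text
time: 10.82
tool_pos: [0.5101, 0.128, 0.0731]
tool_rot: [3.142, -0.001, -0.009]
contact_force: [1.9, 0.9, 1.0]
opening: 0.032
```

Call:
send_rows(
  series=[
    [0.0003,0,0.001,0,0,0,1],
    [0,0,0.001,0,0,0,1],
    [0,0,0,0,0,0,1],
  ],
)

```text
time: 11.07
tool_pos: [0.5103, 0.128, 0.0713]
tool_rot: [3.142, -0.0, -0.009]
contact_force: [1.7, -0.1, 2.9]
opening: 0.0315
```

Call:
send_rows(
  series=[
    [0,0,0.001,0,0,0,1],
    [0,0,0.001,0,0,0,1],
    [0,0,0,0,0,0,1],
  ],
)

```text
time: 11.32
tool_pos: [0.5103, 0.128, 0.0694]
tool_rot: [3.142, -0.0, -0.009]
contact_force: [0.8, -0.3, 4.4]
opening: 0.0316
```

It's resting on the ramps at the predicted height, with 4 N upward. I'll press on slowly, watching the force.

Call:
send_rows(
  series=[
    [0,0,0.001,0,0,0,1],
    [0,0,0.001,0,0,0,1],
    [0,0,0,0,0,0,1],
  ],
)

```text
time: 11.57
tool_pos: [0.5103, 0.128, 0.0675]
tool_rot: [-3.142, -0.001, -0.009]
contact_force: [0.0, -0.4, 5.8]
opening: 0.0317
```

Call:
send_rows(
  series=[
    [0,0,0.001,0,0,0,1],
    [0,0,0.001,0,0,0,1],
    [0,0,0,0,0,0,1],
  ],
)

```text
time: 11.82
tool_pos: [0.5098, 0.128, 0.0648]
tool_rot: [3.141, 0.001, -0.009]
contact_force: [0.1, 0.5, 1.0]
opening: 0.0317
```

Call:
send_rows(
  series=[
    [0,0,0.001,0,0,0,1],
    [0,0,0.001,0,0,0,1],
    [0,0,0,0,0,0,1],
  ],
)

```text
time: 12.07
tool_pos: [0.5099, 0.1279, 0.0628]
tool_rot: [3.141, 0.001, -0.009]
contact_force: [0.6, -1.3, 0.2]
opening: 0.0315
```

Call:
send_rows(
  series=[
    [0,0,0.0012,0,0,0,1],
    [0,0,0.0012,0,0,0,1],
    [0,0,0.0012,0,0,0,1],
    [0,0,0.0012,0,0,0,1],
    [0,0,0,0,0,0,1],
  ],
)

```text
time: 12.48
tool_pos: [0.5101, 0.128, 0.0582]
tool_rot: [3.141, 0.0, -0.009]
contact_force: [0.7, -0.2, 2.1]
opening: 0.0316
```

Call:
send_rows(
  series=[
    [0,0,0.0012,0,0,0,1],
    [0,0,0.0012,0,0,0,1],
    [0,0,0.0012,0,0,0,1],
    [0,0,0.0012,0,0,0,1],
    [0,0,0,0,0,0,1],
  ],
)

```text
time: 12.9
tool_pos: [0.5102, 0.128, 0.0533]
tool_rot: [3.142, 0.0, -0.009]
contact_force: [-0.4, 0.5, 1.5]
opening: 0.0316
```

Call:
send_rows(
  series=[
    [0,0,0.0012,0,0,0,1],
    [0,0,0.0012,0,0,0,1],
    [0,0,0.0012,0,0,0,1],
    [0,0,0,0,0,0,1],
  ],
)

```text
time: 13.23
tool_pos: [0.5102, 0.128, 0.0496]
tool_rot: [3.141, 0.0, -0.009]
contact_force: [0.4, -0.3, 3.0]
opening: 0.0319
```

Call:
send_rows(
  series=[
    [0,0,0.001,0,0,0,1],
    [0,0,0.001,0,0,0,1],
    [0,0,0,0,0,0,1],
  ],
)

```text
time: 13.48
tool_pos: [0.5102, 0.128, 0.0478]
tool_rot: [3.142, 0.0, -0.009]
contact_force: [0.9, 0.2, 3.3]
opening: 0.0314
```

Call:
send_rows(
  series=[
    [0,0,0.001,0,0,0,1],
    [0,0,0.001,0,0,0,1],
    [0,0,0,0,0,0,1],
  ],
)

```text
time: 13.73
tool_pos: [0.5102, 0.128, 0.0458]
tool_rot: [3.142, -0.0, -0.009]
contact_force: [1.5, 0.3, 3.8]
opening: 0.0314
```

```bash
python3 -c "
from h import *
st(); c=snap('wrist','w10');d=snap('scene','s10');cv2.imwrite('pics/w10c.png',cv2.resize(c['color'][100:320,200:440,::-1],None,fx=3,fy=3));st()
cv2.imwrite('pics/s10c.png',cv2.resize(d['color'][140:230,320:430,::-1],None,fx=6,fy=6))
"
```

```text
13.73 [0.5102 0.128  0.0458] [ 3.1415 -0.     -0.0092] [1.5 0.3 3.8] 0.0314
13.83 [0.5102 0.128  0.046 ] [ 3.1415  0.     -0.0092] [ 0.3 -0.7  3.2] 0.0317
```

View pics/w10c.png

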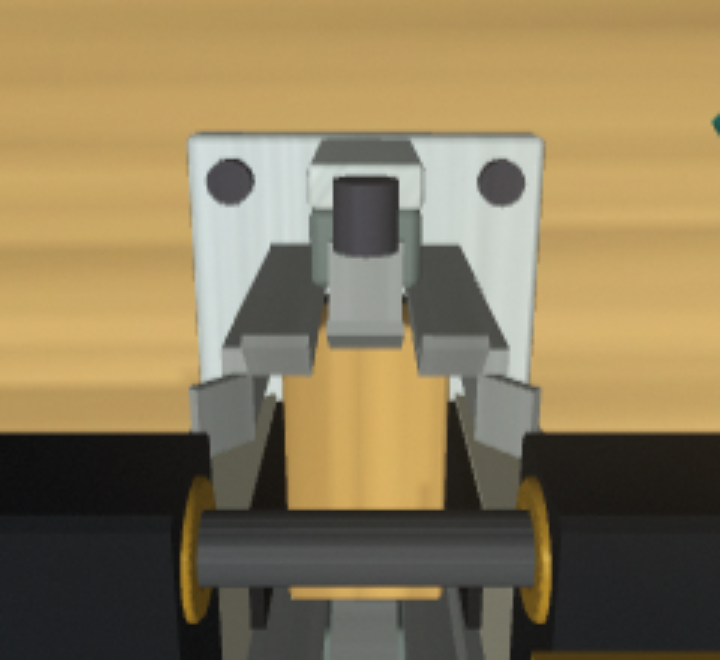

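View pics/s10c.png

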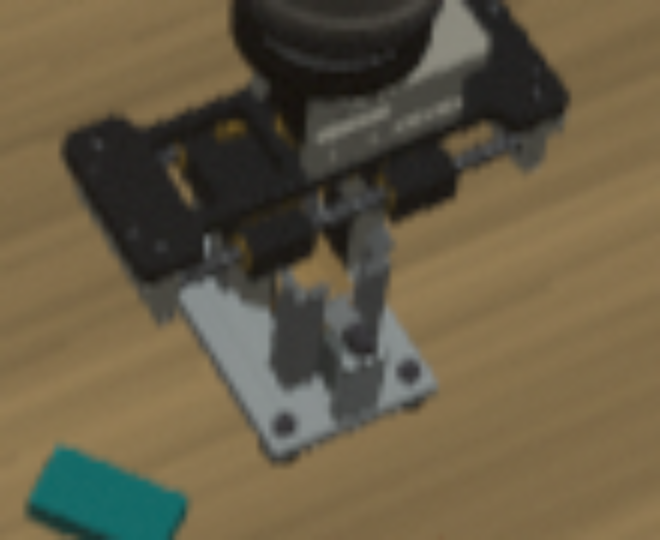

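The +x lip at crop (365,320) now lies over the tenon's end. I'll press 1 mm more, then open and check.

Call:
send_rows(
  series=[
    [0,0,0.001,0,0,0,1],
    [0,0,0,0,0,0,1],
    [0,0,0,0,0,0,0.4],
    [0,0,0,0,0,0,0.4],
    [0,0,0,0,0,0,0.4],
  ],
)

```text
time: 14.25
tool_pos: [0.5097, 0.1279, 0.0446]
tool_rot: [3.141, 0.001, -0.009]
contact_force: [-0.4, -0.3, 0.7]
opening: 0.0468
```

Call:
send_rows(
  series=[
    [0,0,0,0,0,0,0.4],
    [0,0,0,0,0,0,0.4],
    [0,0,0,0,0,0,0.4],
  ],
)

```text
time: 14.5
tool_pos: [0.5101, 0.128, 0.0449]
tool_rot: [3.141, 0.0, -0.009]
contact_force: [-0.3, -0.1, -0.1]
opening: 0.055
```

Now I'll raise, back off along -x and look.

Call:
send_rows(
  series=[
    [0,0,-0.02,0,0,0,0.4],
    [0,0,-0.03,0,0,0,0.4],
    [-0.005,0,-0.035,0,0,0,0.4],
    [-0.02,0,-0.035,0,0,0,0.4],
    [-0.025,0,-0.02,0,0,0,0.4],
  ],
)

```text
time: 14.92
tool_pos: [0.4619, 0.1285, 0.1883]
tool_rot: [-3.141, -0.005, -0.01]
contact_force: [1.7, -0.1, 0.5]
opening: 0.0549
```

Call:
send_rows(
  series=[
    [-0.02,0,0,0,0,0,0.4],
    [0,0,0,0,0,0,0.4],
    [0,0,0,0,0,0,0.4],
  ],
)

```text
time: 15.17
tool_pos: [0.4398, 0.1287, 0.1855]
tool_rot: [-3.142, -0.001, -0.009]
contact_force: [0.6, 1.2, -0.6]
opening: 0.0552
```

```bash
python3 -c "
from h import *
st(); c=snap('wrist','w11');st(); P=pts(c)
u,v=proj(c,[[.51,.128,.07]])[0].astype(int); print(u,v)
cv2.imwrite('pics/w11c.png',cv2.resize(c['color'][max(v-70,0):v+70,u-80:u+80,::-1],None,fx=4.5,fy=4.5,interpolation=cv2.INTER_CUBIC))
for x in np.arange(.475,.55,.005):
    k=(abs(P[...,0]-x)<.0025)&(abs(P[...,1]-.128)<.005)&(c['range_z']>0)
    k2=(abs(P[...,0]-x)<.0025)&(abs(abs(P[...,1]-.128)-.012)<.003)&(c['range_z']>0)
    print(round(x,3),P[k][:,2].round(3)[[0,-1]] if k.any() else '',np.median(P[k][:,2]).round(4),np.median(P[k2][:,2]).round(4))
"
```

```text
15.17 [0.4398 0.1287 0.1855] [-3.1416e+00 -1.1000e-03 -8.8000e-03] [ 0.6  1.2 -0.6] 0.0552
15.22 [0.4404 0.1287 0.1852] [ 3.1415e+00 -8.0000e-04 -9.0000e-03] [ 0.6 -0.3 -0.1] 0.0549
322 124
0.475 [0.07  0.062] 0.0703 0.0887
0.48 [0.062 0.07 ] 0.0655 0.0607
0.485 [0.059 0.06 ] 0.0597 0.0594
0.49 [0.059 0.06 ] 0.0593 0.0593
0.495 [0.059 0.06 ] 0.0594 0.0594
0.5 [0.06  0.059] 0.0594 0.0593
0.505 [0.059 0.06 ] 0.0595 0.0594
0.51 [0.059 0.058] 0.0596 0.0595
0.515 [0.06 0.06] 0.0597 0.0593
0.52 [0.059 0.06 ] 0.0593 0.0594
0.525 [0.06 0.06] 0.0596 0.0594
0.53 [0.059 0.059] 0.0594 0.0593
0.535 [0.062 0.059] 0.0599 0.0594
0.54 [0.072 0.064] 0.0675 0.0696
0.545 [0.062 0.07 ] 0.0618 0.0896
0.55 [0.06  0.062] 0.0614 0.0913
```

View pics/w11c.png

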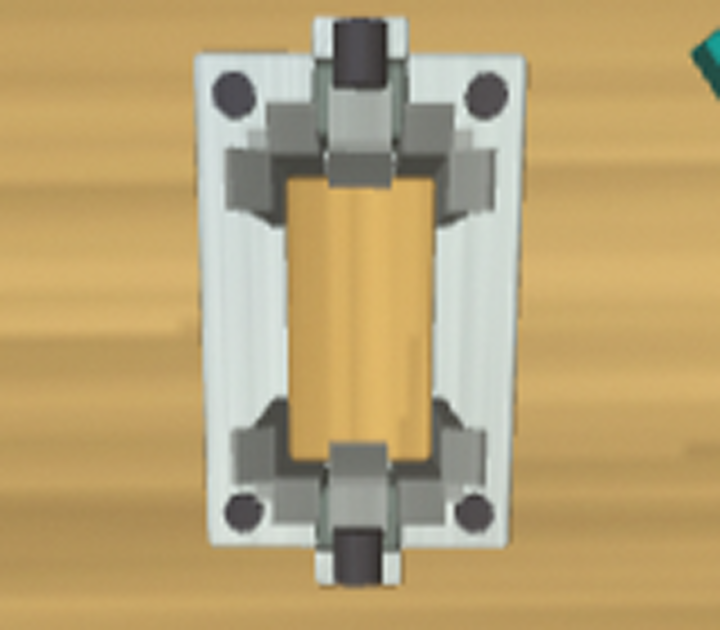

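The first tenon is clicked in, level with its top at z 0.0594, and both lips lie over its ends (crop (360,180) and (358,445)). Now the second, at (0.629,-0.067), yaw about 20°.

```bash
python3 -c "
from h import *
plan([0.598,-0.078,0.16],0.345,10,.35)
"
```

```text
[[0.0159, 0.0205, 0.0025, 0.0, -0.0001, -0.0354, 0.35], [0.0152, 0.0211, 0.0025, 0.0, -0.0001, -0.0354, 0.35], [0.0144, 0.0216, 0.0025, 0.0, -0.0001, -0.0354, 0.35], [0.0137, 0.0221, 0.0025, 0.0, -0.0001, -0.0354, 0.35], [0.0129, 0.0226, 0.0025, 0.0, -0.0001, -0.0354, 0.35]]
[[0.0121, 0.023, 0.0025, 0.0, -0.0001, -0.0354, 0.35], [0.0113, 0.0234, 0.0025, 0.0, -0.0001, -0.0354, 0.35], [0.0104, 0.0238, 0.0025, 0.0, -0.0001, -0.0354, 0.35], [0.0096, 0.0242, 0.0025, 0.0, -0.0001, -0.0354, 0.35], [0.0087, 0.0245, 0.0025, 0.0, -0.0001, -0.0354, 0.35]]
```

Call:
send_rows(
  series=[
    [0.016,0.0205,0.0025,0,0,-0.0354,0.35],
    [0.015,0.021,0.0025,0,0,-0.0354,0.35],
    [0.0145,0.0215,0.0025,0,0,-0.0354,0.35],
    [0.0135,0.022,0.0025,0,0,-0.0354,0.35],
    [0.013,0.0225,0.0025,0,0,-0.0354,0.35],
  ],
)

```text
time: 15.63
tool_pos: [0.5201, 0.0243, 0.1714]
tool_rot: [-3.141, 0.001, 0.169]
contact_force: [-1.0, -0.0, -0.3]
opening: 0.0594
```

Call:
send_rows(
  series=[
    [0.012,0.023,0.0025,0,0,-0.0354,0.35],
    [0.0115,0.0235,0.0025,0,0,-0.0354,0.35],
    [0.0105,0.024,0.0025,0,0,-0.0354,0.35],
    [0.0095,0.024,0.0025,0,0,-0.0354,0.35],
    [0.0085,0.0245,0.0025,0,0,-0.0354,0.35],
  ],
)

```text
time: 16.05
tool_pos: [0.5987, -0.0794, 0.1585]
tool_rot: [-3.141, 0.001, 0.346]
contact_force: [0.6, 0.4, -0.3]
opening: 0.0598
```

Call:
send_rows(
  series=[
    [0,0,0,0,0,0,0.35],
    [0,0,0,0,0,0,0.35],
    [0,0,0,0,0,0,0.35],
  ],
)

```text
time: 16.3
tool_pos: [0.5972, -0.0776, 0.1589]
tool_rot: [-3.14, 0.002, 0.344]
contact_force: [-0.1, 0.3, 0.0]
opening: 0.0596
```

```bash
python3 -c "
from h import *
st(); c=snap('wrist','w12'); st(); blocks(c,200,440,60,230); plan([.6295,-.067,.05],0.345,5,.35)
"
```

```text
16.3 [ 0.5972 -0.0776  0.1589] [-3.1403e+00  1.6000e-03  3.4390e-01] [-0.1  0.3  0. ] 0.0596
16.35 [ 0.5971 -0.0772  0.1593] [-3.1406e+00  1.2000e-03  3.4470e-01] [ 0.4  0.3 -0. ] 0.0598
[432.  67.] 243 c [ 751.5 -137.2] s [26.  10.6] a 75.1 z 0.0181
[323. 156.] 1664 c [630.1 -66.2] s [59.3 32. ] a 19.8 z 0.0156
[232. 193.] 1568 c [556.5  15.5] s [60.1 32.6] a 37.7 z 0.0157
[[0.0068, 0.0003, 0.0219, -0.0002, 0.0002, -0.0001, 0.35], [0.0068, 0.0003, 0.0219, -0.0002, 0.0002, -0.0001, 0.35], [0.0068, 0.0003, 0.0219, -0.0002, 0.0002, -0.0001, 0.35], [0.0068, 0.0003, 0.0219, -0.0002, 0.0002, -0.0001, 0.35], [0.0068, 0.0003, 0.0219, -0.0002, 0.0002, -0.0001, 0.35]]
```

View pics/w12.png

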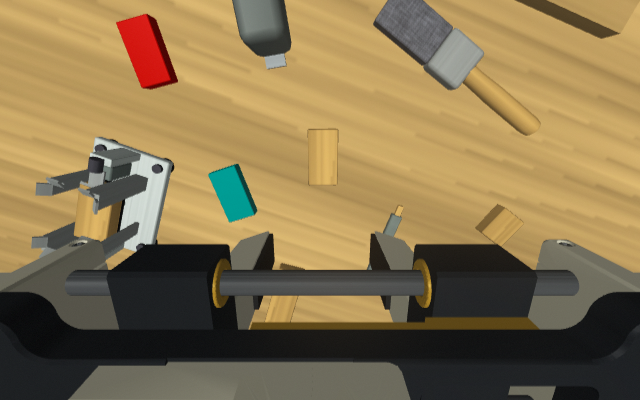

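The beech 60 mm tenon is at (323,156), between the turquoise block (232,193) and the short piece (499,224). I'll descend on it.

Call:
send_rows(
  series=[
    [0.01,0.0002,0.022,0,0,0,0.35],
    [0.01,0.0002,0.026,0,0,0,0.35],
    [0.01,0.0002,0.03,0,0,0,0.35],
    [0.0048,0,0.03,0,0,0,0.35],
    [0,0,0.02,0,0,0,0.35],
  ],
)

```text
time: 16.77
tool_pos: [0.6298, -0.0648, 0.0295]
tool_rot: [-3.14, 0.002, 0.346]
contact_force: [-1.1, 0.5, -0.7]
opening: 0.0595
```

Call:
send_rows(
  series=[
    [0,0,0,0,0,0,0.35],
    [0,0,0,0,0,0,0.35],
    [0,0,0,0,0,0,0.35],
  ],
)

```text
time: 17.02
tool_pos: [0.6313, -0.0663, 0.0338]
tool_rot: [3.14, -0.002, 0.345]
contact_force: [-0.4, -0.9, 0.4]
opening: 0.06
```

```bash
python3 -c "
from h import *
st(); c=snap('wrist','w13'); st()
"
```

```text
17.02 [ 0.6313 -0.0663  0.0338] [ 3.1402e+00 -2.0000e-03  3.4530e-01] [-0.4 -0.9  0.4] 0.06
17.07 [ 0.6316 -0.0666  0.0343] [ 3.1396e+00 -2.9000e-03  3.4520e-01] [-0.3 -0.7 -0.2] 0.0596
```

View pics/w13.png

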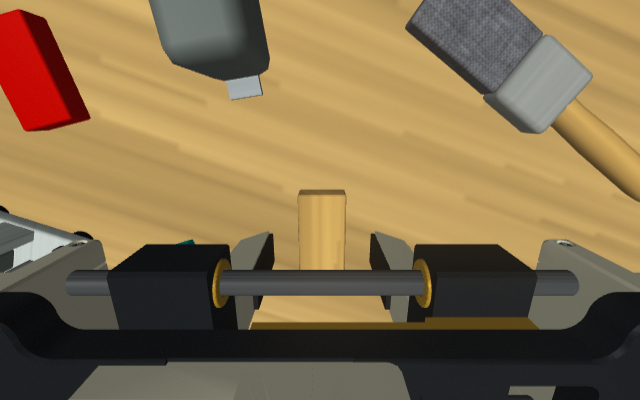

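The tenon is centred between the fingers at column 322. Down and close.

Call:
send_rows(
  series=[
    [0,0,0.012,0,0,0,0.35],
    [0,0,0.01,0,0,0,0.35],
    [0,0,0.005,0,0,0,0.35],
    [0,0,0,0,0,0,1],
    [0,0,0,0,0,0,1],
  ],
  newtons=30,
)

```text
time: 17.48
tool_pos: [0.6301, -0.0666, 0.0044]
tool_rot: [-3.141, 0.001, 0.345]
contact_force: [0.1, 0.3, 0.3]
opening: 0.0507
```

Call:
send_rows(
  series=[
    [0,0,0,0,0,0,1],
    [0,0,0,0,0,0,1],
    [0,0,0,0,0,0,1],
    [0,0,0,0,0,0,1],
    [0,0,0,0,0,0,1],
  ],
)

```text
time: 17.9
tool_pos: [0.6308, -0.0668, 0.0054]
tool_rot: [3.141, -0.001, 0.345]
contact_force: [-0.3, -0.4, 1.9]
opening: 0.0317
```

Call:
send_rows(
  series=[
    [0,0,0,0,0,0,1],
    [0,0,0,0,0,0,1],
  ],
)

```text
time: 18.07
tool_pos: [0.6308, -0.0667, 0.0054]
tool_rot: [3.141, -0.001, 0.345]
contact_force: [-0.7, -0.3, 1.8]
opening: 0.0315
```

Call:
send_rows(
  series=[
    [0,0,-0.005,0,0,0,1],
    [0,0,-0.02,0,0,0,1],
    [0,0,-0.03,0,0,0,1],
    [0,0,-0.03,0,0,0,1],
    [0,0,-0.03,0,0,0,1],
  ],
)

```text
time: 18.48
tool_pos: [0.63, -0.0665, 0.1212]
tool_rot: [-3.141, 0.001, 0.345]
contact_force: [0.8, -0.3, -0.8]
opening: 0.0316
```

Call:
send_rows(
  series=[
    [0,0,-0.03,0,0,0,1],
    [0,0,0,0,0,0,1],
    [0,0,0,0,0,0,1],
  ],
)

```text
time: 18.73
tool_pos: [0.6313, -0.0668, 0.1523]
tool_rot: [3.139, -0.003, 0.345]
contact_force: [0.4, -0.3, -1.5]
opening: 0.0315
```

```bash
python3 -c "
from h import *
st(); c=snap('wrist','w14'); st(); plan([.51,.128,.15],-.009,10,1)
s=__import__('cell').observe()
P=pts(c);R=Ro.from_euler('xyz',s['tool_rot']).as_matrix();L=(P-s['tool_pos'])@R
m=(c['range_z']>0)&(L[...,2]<-.003)&(L[...,2]>-.03)&(abs(L[...,1])<.025)&(abs(L[...,0])<.05);m[262:]=0
ys,xs=np.where(m);print(xs.min(),xs.max(),ys.min(),ys.max());Q=L[m];k=abs(Q[:,1])<.012;print(np.percentile(Q[k],[1,50,99],axis=0).round(4)); k=m&(abs(L[...,2]+.0105)<.003); print(L[k].min(0),L[k].max(0))
"
```

```text
18.73 [ 0.6313 -0.0668  0.1523] [ 3.1393 -0.0035  0.3449] [ 0.4 -0.3 -1.5] 0.0315
18.78 [ 0.6303 -0.0666  0.1503] [ 3.1413e+00 -3.0000e-04  3.4490e-01] [ 0.4  0.8 -1.7] 0.0312
[[-0.0047, -0.0224, 0.0, 0.0, -0.0, 0.0354, 1], [-0.0055, -0.0222, 0.0, 0.0, -0.0, 0.0354, 1], [-0.0063, -0.022, 0.0, 0.0, -0.0, 0.0354, 1], [-0.0071, -0.0217, 0.0, 0.0, -0.0, 0.0354, 1], [-0.0079, -0.0215, 0.0, 0.0, -0.0, 0.0354, 1]]
[[-0.0086, -0.0212, 0.0, 0.0, -0.0, 0.0354, 1], [-0.0094, -0.0209, 0.0, 0.0, -0.0, 0.0354, 1], [-0.0101, -0.0205, 0.0, 0.0, -0.0, 0.0354, 1], [-0.0108, -0.0202, 0.0, 0.0, -0.0, 0.0354, 1], [-0.0115, -0.0198, 0.0, 0.0, -0.0, 0.0354, 1]]
273 370 202 261
[[-0.0029 -0.0118 -0.0136]
 [ 0.0156 -0.0003 -0.0122]
 [ 0.0305  0.0118 -0.0043]]
[-0.00364707 -0.02495685 -0.0134996 ] [ 0.03066106  0.02499854 -0.00757691]
```

View pics/w14.png

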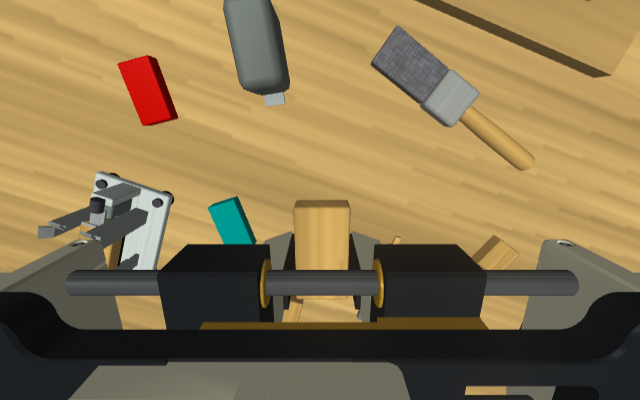

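The second tenon is held square and centred. Now over to the magazine.

Call:
send_rows(
  series=[
    [-0.0047,-0.0224,0,0,0,0.0354,1],
    [-0.0055,-0.0222,0,0,0,0.0354,1],
    [-0.0063,-0.022,0,0,0,0.0354,1],
    [-0.0071,-0.0217,0,0,0,0.0354,1],
    [-0.0079,-0.0215,0,0,0,0.0354,1],
  ],
)

```text
time: 19.2
tool_pos: [0.5685, 0.0315, 0.1479]
tool_rot: [-3.141, 0.004, 0.166]
contact_force: [0.2, 0.6, -0.3]
opening: 0.0312
```

Call:
send_rows(
  series=[
    [-0.0086,-0.0212,0,0,0,0.0354,1],
    [-0.0094,-0.0209,0,0,0,0.0354,1],
    [-0.01,-0.0205,0,0,0,0.0354,1],
    [-0.0108,-0.02,0,0,0,0.0354,1],
    [-0.0115,-0.0198,0,0,0,0.0354,1],
  ],
)

```text
time: 19.62
tool_pos: [0.5084, 0.1285, 0.1482]
tool_rot: [3.141, 0.004, -0.011]
contact_force: [-0.0, -0.1, 0.4]
opening: 0.0318
```

Call:
send_rows(
  series=[
    [0,0,0,0,0,0,1],
    [0,0,0.01,0,0,0,1],
    [0,0,0.01,0,0,0,1],
    [0,0,0.01,0,0,0,1],
    [0,0,0,0,0,0,1],
  ],
)

```text
time: 20.03
tool_pos: [0.5088, 0.1268, 0.1167]
tool_rot: [3.141, 0.006, -0.01]
contact_force: [-0.4, 0.5, -0.4]
opening: 0.0316
```

```bash
python3 -c "
from h import *
st(); c=snap('wrist','w15'); st();plan([.51,.128,.112],-.009,2,1)
cv2.imwrite('pics/w15c.png',cv2.resize(c['color'][100:320,200:440,::-1],None,fx=3,fy=3))
"
```

```text
20.03 [0.5088 0.1268 0.1167] [ 3.1408  0.0057 -0.0102] [-0.4  0.5 -0.4] 0.0316
20.08 [0.5094 0.1269 0.1179] [ 3.141   0.0041 -0.0102] [ 0.5 -0.5 -0.3] 0.0315
[[0.0003, -0.0005, 0.0029, 0.0003, 0.0021, -0.0006, 1], [0.0003, -0.0005, 0.0029, 0.0003, 0.0021, -0.0006, 1]]
```

View pics/w15c.png

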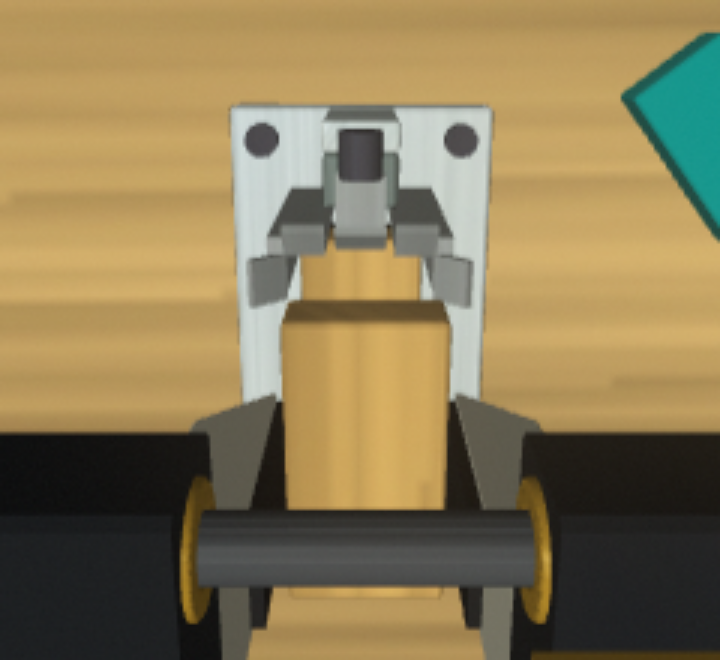

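Here the tenon (centre column 366) sits slightly right of the lip (361), so I'll shift +y by 1 mm back to the pose that worked, then lower.

Call:
send_rows(
  series=[
    [0,-0.001,0.005,0,0,0,1],
    [0,0,0.005,0,0,0,1],
    [0,0,0.005,0,0,0,1],
    [0,0,0,0,0,0,1],
    [0,0,0,0,0,0,1],
  ],
)

```text
time: 20.5
tool_pos: [0.5102, 0.1287, 0.1047]
tool_rot: [3.141, 0.0, -0.009]
contact_force: [0.1, 0.2, -1.3]
opening: 0.0319
```

Call:
send_rows(
  series=[
    [0,0,0.004,0,0,0,1],
    [0,0,0.004,0,0,0,1],
    [0,0,0.003,0,0,0,1],
    [0,0,0.003,0,0,0,1],
    [0,0,0,0,0,0,1],
  ],
)

```text
time: 20.92
tool_pos: [0.5099, 0.1288, 0.0903]
tool_rot: [3.141, 0.001, -0.009]
contact_force: [-0.6, -0.2, -0.7]
opening: 0.0316
```

Call:
send_rows(
  series=[
    [-0.0003,0.0006,0.003,0,0,0,1],
    [0,0,0.003,0,0,0,1],
    [0,0,0.003,0,0,0,1],
    [0,0,0,0,0,0,1],
  ],
)

```text
time: 21.25
tool_pos: [0.5096, 0.1281, 0.0813]
tool_rot: [3.141, 0.001, -0.009]
contact_force: [-0.0, -0.2, -0.3]
opening: 0.0317
```

Call:
send_rows(
  series=[
    [0,0,0.002,0,0,0,1],
    [0,0,0.002,0,0,0,1],
    [0,0,0.002,0,0,0,1],
    [0,0,0,0,0,0,1],
  ],
)

```text
time: 21.58
tool_pos: [0.5098, 0.1282, 0.0756]
tool_rot: [3.141, 0.001, -0.009]
contact_force: [-1.2, -0.7, -0.4]
opening: 0.0317
```

Call:
send_rows(
  series=[
    [0,0,0.002,0,0,0,1],
    [0,0,0.001,0,0,0,1],
    [0,0,0,0,0,0,1],
  ],
)

```text
time: 21.83
tool_pos: [0.51, 0.1282, 0.0728]
tool_rot: [3.142, 0.0, -0.009]
contact_force: [-0.1, -0.6, -0.7]
opening: 0.0318
```

Call:
send_rows(
  series=[
    [0,0,0.001,0,0,0,1],
    [0,0,0.001,0,0,0,1],
    [0,0,0,0,0,0,1],
  ],
)

```text
time: 22.08
tool_pos: [0.5105, 0.1283, 0.0714]
tool_rot: [-3.142, -0.001, -0.009]
contact_force: [0.5, 0.1, 2.3]
opening: 0.0316
```

Call:
send_rows(
  series=[
    [0,0,0.001,0,0,0,1],
    [0,0,0.001,0,0,0,1],
    [0,0,0,0,0,0,1],
  ],
)

```text
time: 22.33
tool_pos: [0.5109, 0.1283, 0.0697]
tool_rot: [-3.141, -0.002, -0.009]
contact_force: [0.6, 0.0, 5.0]
opening: 0.0316
```

Call:
send_rows(
  series=[
    [0,0,0.001,0,0,0,1],
    [0,0,0.001,0,0,0,1],
    [0,0,0,0,0,0,1],
  ],
)

```text
time: 22.58
tool_pos: [0.5112, 0.1283, 0.0679]
tool_rot: [-3.141, -0.003, -0.009]
contact_force: [0.3, 0.3, 6.4]
opening: 0.0318
```

Call:
send_rows(
  series=[
    [0,0,0.001,0,0,0,1],
    [0,0,0.001,0,0,0,1],
    [0,0,0,0,0,0,1],
  ],
)

```text
time: 22.83
tool_pos: [0.5108, 0.1283, 0.0656]
tool_rot: [-3.141, -0.002, -0.009]
contact_force: [0.7, 0.8, 1.1]
opening: 0.0316
```

Call:
send_rows(
  series=[
    [0,0,0.0012,0,0,0,1],
    [0,0,0.0012,0,0,0,1],
    [0,0,0.0012,0,0,0,1],
    [0,0,0.0012,0,0,0,1],
    [0,0,0,0,0,0,1],
  ],
)

```text
time: 23.25
tool_pos: [0.5103, 0.1283, 0.0601]
tool_rot: [-3.142, -0.001, -0.009]
contact_force: [0.8, 0.0, 2.9]
opening: 0.0315
```

Call:
send_rows(
  series=[
    [0,0,0.0012,0,0,0,1],
    [0,0,0.0012,0,0,0,1],
    [0,0,0.0012,0,0,0,1],
    [0,0,0.0012,0,0,0,1],
    [0,0,0,0,0,0,1],
  ],
)

```text
time: 23.67
tool_pos: [0.5103, 0.1282, 0.0553]
tool_rot: [3.142, -0.001, -0.009]
contact_force: [1.4, -0.4, 3.4]
opening: 0.0312
```

Call:
send_rows(
  series=[
    [0,0,0.001,0,0,0,1],
    [0,0,0.001,0,0,0,1],
    [0,0,0.001,0,0,0,1],
    [0,0,0.001,0,0,0,1],
    [0,0,0,0,0,0,1],
  ],
)

```text
time: 24.08
tool_pos: [0.5103, 0.1282, 0.0514]
tool_rot: [3.142, -0.001, -0.009]
contact_force: [1.7, 0.5, 5.0]
opening: 0.0319
```

Call:
send_rows(
  series=[
    [0,0,0.001,0,0,0,1],
    [0,0,0.001,0,0,0,1],
    [0,0,0,0,0,0,1],
  ],
)

```text
time: 24.33
tool_pos: [0.5099, 0.1282, 0.0491]
tool_rot: [3.141, 0.0, -0.009]
contact_force: [2.0, 0.1, 1.7]
opening: 0.032
```

Call:
send_rows(
  series=[
    [0,0,0.001,0,0,0,1],
    [0,0,0.0005,0,0,0,1],
    [0,0,0,0,0,0,1],
  ],
)

```text
time: 24.58
tool_pos: [0.5099, 0.1282, 0.0477]
tool_rot: [3.141, 0.0, -0.009]
contact_force: [0.3, -0.4, 4.5]
opening: 0.0314
```

```bash
python3 -c "
from h import *
st(); c=snap('wrist','w16');st()
cv2.imwrite('pics/w16c.png',cv2.resize(c['color'][100:320,200:440,::-1],None,fx=3,fy=3))
P=pts(c)
k=(c['range_z']>0)&(abs(P[...,0]-.53)<.003)&(abs(P[...,1]-.128)<.01);k[262:]=0;print(k.sum(),np.percentile(P[k][:,2],[10,50,90]))
"
```

```text
24.58 [0.5099 0.1282 0.0477] [ 3.1415e+00  3.0000e-04 -9.2000e-03] [ 0.3 -0.4  4.5] 0.0314
24.63 [0.5099 0.1282 0.0478] [ 3.1415e+00  2.0000e-04 -9.2000e-03] [0.9 0.4 3. ] 0.0318
354 [0.05732588 0.05808308 0.05878619]
```

View pics/w16c.png

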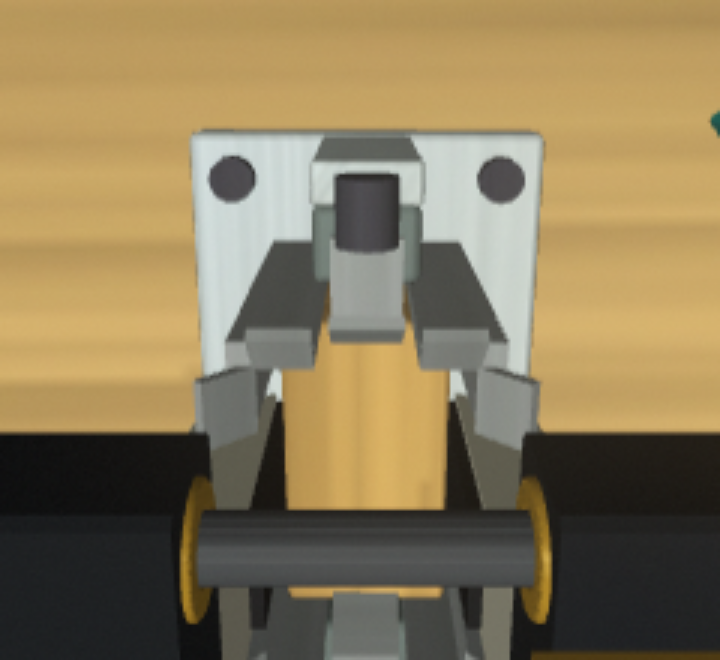

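The tenon top reads 0.058, under the lip line of 0.0594, and both lips are over the wood (crop (367,335) and (365,605)). Press another 0.3 mm, release and check.

Call:
send_rows(
  series=[
    [0,0,0.0003,0,0,0,1],
    [0,0,0,0,0,0,1],
  ],
)

```text
time: 24.8
tool_pos: [0.5099, 0.1282, 0.0475]
tool_rot: [3.141, 0.0, -0.009]
contact_force: [1.3, 0.5, 3.3]
opening: 0.0316
```

Call:
send_rows(
  series=[
    [0,0,0,0,0,0,0.4],
    [0,0,0,0,0,0,0.4],
    [0,0,0,0,0,0,0.4],
    [0,0,0,0,0,0,0.4],
    [0,0,0,0,0,0,0.4],
  ],
)

```text
time: 25.22
tool_pos: [0.5097, 0.1282, 0.0473]
tool_rot: [3.141, 0.001, -0.009]
contact_force: [0.8, -0.1, 0.3]
opening: 0.0545
```

Call:
send_rows(
  series=[
    [0,0,-0.02,0,0,0,0.4],
    [0,0,-0.03,0,0,0,0.4],
    [-0.005,0,-0.035,0,0,0,0.4],
    [-0.02,0,-0.035,0,0,0,0.4],
    [-0.025,0,-0.02,0,0,0,0.4],
  ],
)

```text
time: 25.63
tool_pos: [0.4616, 0.1287, 0.1908]
tool_rot: [-3.141, -0.005, -0.01]
contact_force: [1.1, 1.0, 0.5]
opening: 0.0549
```

Call:
send_rows(
  series=[
    [-0.02,0,0,0,0,0,0.4],
    [0,0,0,0,0,0,0.4],
    [0,0,0,0,0,0,0.4],
    [0,0,0,0,0,0,0.4],
  ],
)

```text
time: 25.97
tool_pos: [0.4404, 0.1289, 0.1875]
tool_rot: [3.141, -0.0, -0.009]
contact_force: [0.5, -0.2, -0.3]
opening: 0.0553
```

```bash
python3 -c "
from h import *
st(); c=snap('wrist','w17');st(); P=pts(c)
u,v=proj(c,[[.51,.128,.07]])[0].astype(int)
cv2.imwrite('pics/w17c.png',cv2.resize(c['color'][max(v-70,0):v+70,u-80:u+80,::-1],None,fx=4.5,fy=4.5,interpolation=cv2.INTER_CUBIC))
for x in [.485,.495,.51,.525,.535]:
    k2=(abs(P[...,0]-x)<.0025)&(abs(abs(P[...,1]-.128)-.011)<.003)&(c['range_z']>0)
    print(x,np.median(P[k2][:,2]).round(4))
d=snap('scene','s17'); cv2.imwrite('pics/s17c.png',cv2.resize(d['color'][140:340,90:440,::-1],None,fx=2.2,fy=2.2))
a=np.load('scene0.npz')
for nm,(x0,x1,y0,y1) in dict(long=(265,305,180,225),short=(220,245,285,312),pencil=(250,282,228,275),black=(185,217,198,224),turq=(322,355,212,238),red=(385,418,228,255)).items():
    print(nm,np.abs(a['color'][y0:y1,x0:x1].astype(int)-d['color'][y0:y1,x0:x1]).mean().round(1))
"
```

```text
25.97 [0.4404 0.1289 0.1875] [ 3.1415e+00 -3.0000e-04 -9.1000e-03] [ 0.5 -0.2 -0.3] 0.0553
26.02 [0.4405 0.1288 0.1872] [ 3.1414e+00  2.0000e-04 -9.3000e-03] [ 0.1 -0.7  0.3] 0.0552
0.485 0.0594
0.495 0.0596
0.51 0.0595
0.525 0.0594
0.535 0.0594
long 1.8
short 1.8
pencil 1.8
black 1.9
turq 1.9
red 2.1
```

View pics/w17c.png

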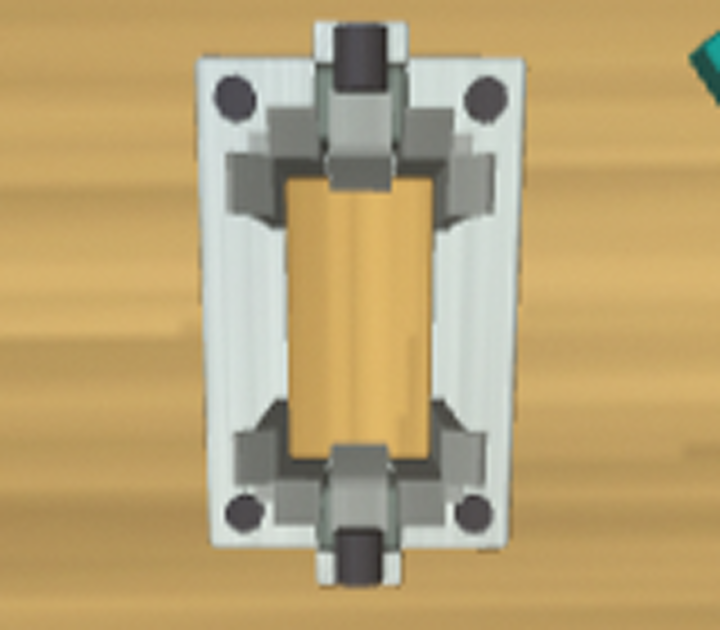

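View pics/s17c.png

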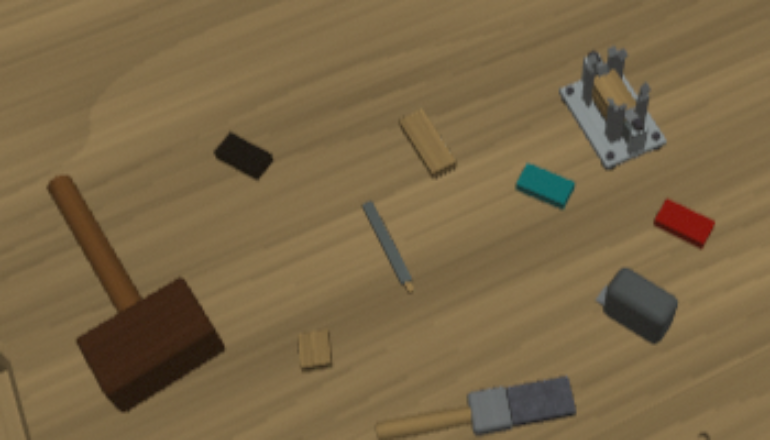

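Both are in: the top tenon is level at 0.0594–0.0596, both lips are over its ends, and the rest of the bench is unchanged. Handing in.

```bash
python3 -c "
from cell import workorder
print(workorder.hand_in())"
```

```text
the job is handed in; nothing more can be done
None
```

Both 60 mm beech tenons are in the magazine. I laid each one in the mouth and pushed it slowly straight down in the grip until both lips closed over it. The job was handed in at about 26 s of the 72 s allowed.

**Last checks:**
- **Seating:** the top tenon is level at z 0.0594–0.0596 m along its length. That is the lip height I worked out from the empty follower, and both lips show over its ends. The first tenon gave the same reading when it went in.
- **Force:** the highest pressing reading was about 6.4 N. I read it only at the end of each move call (a few rows each), so a brief higher peak between readings is possible.
- **Bench:** the gripper was open and clear. The long and short tenons, the pencil and the red, turquoise and black look-alikes match the starting scene picture. The mallet looked undisturbed. I didn't compare the glue bottle before and after, but the arm never went near it.

**Two slips, both mended without moving anything:**
- My first grasp lifted before the fingers had closed, so I went back down and gripped again.
- I first misread the magazine's long axis and turned the tool back before inserting.

The scene camera placed things about 5 mm further in x than the top and wrist cameras did, so I relied mainly on the wrist camera.

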